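# Right the fallen glaze bottles and swing the keeper batten shut

### The job

Stand every fallen glaze bottle upright on its base inside the glaze bay, caps up. When they are all in, close the bay by swinging the wooden batten round: keep its plain end at the steel post, do not lift it, and push the red end in until it is home against the stop, the batten lying straight along the front of the bay. Leave the terracotta vase alone.

Things in the scene. Friction and masses are not known exactly. Their poses are not given: they have to be found in the camera images.
- glaze_blue: square glaze bottle, blue with a white cap, about 130 g: body 44 x 44 x 64 mm, then shoulder and round cap 28 mm wide, 88 mm tall in all. Origin: centre of its base; z runs from base to cap (lying: origin 22 mm up, z level). Starts lying on the table at the robot's right, cap roughly towards the robot. May be absent: three or four bottles are there.
- glaze_green: square glaze bottle, green with a white cap, about 130 g: body 44 x 44 x 64 mm, then shoulder and round cap 28 mm wide, 88 mm tall in all. Origin: centre of its base; z runs from base to cap (lying: origin 22 mm up, z level). Starts lying on the table at the robot's right, cap roughly towards the robot. May be absent: three or four bottles are there.
- glaze_yellow: square glaze bottle, yellow with a black cap, about 130 g: body 44 x 44 x 64 mm, then shoulder and round cap 28 mm wide, 88 mm tall in all. Origin: centre of its base; z runs from base to cap (lying: origin 22 mm up, z level). Starts lying on the table at the robot's right, cap roughly towards the robot. May be absent: three or four bottles are there.
- glaze_brown: square glaze bottle, brown with a black cap, about 130 g: body 44 x 44 x 64 mm, then shoulder and round cap 28 mm wide, 88 mm tall in all. Origin: centre of its base; z runs from base to cap (lying: origin 22 mm up, z level). Starts lying on the table at the robot's right, cap roughly towards the robot. May be absent: three or four bottles are there.
- bay: bay of pale rails fixed to the table at the left, inside 105 mm (x) by 330 mm (y), floor at table level. Origin: its centre on the table; x away from the robot, y to the left, yaw up to 0.15. Back rail inner face x +50, 16 thick, 30 high; end rails y 165 to 181 and -165 to -181, 22 high, their front ends at x -51 (left), -55 (right). Front open until the batten closes it.
- post (a point): foot of the fixed upright steel post (20 mm diameter, 45 mm high), on its axis at table level, at the bay's front left: bay x -90, y +165 mm. The batten's plain end lies against the side of the post that looks to the bay.
- stop (a point): front end of the bay's right-hand end rail, at table level: bay x -55, y -173 mm. The stop that the batten's red end meets when the bay is closed; the rail is 22 mm high, 16 mm wide.
- batten: loose dark batten lying on the table, 360 x 24 mm, 26 high, 250 g, free end red. x: along it to the red end. Origin: on the table, at the post's axis while the batten touches the post; wood spans x -10 to 350, y 11 to 35 mm; the y = 11 face bears on the post and faces the robot. Starts with the red end 0.35 to 0.65 rad out towards the robot. Closed: its x along the bay's -y.
- batten_push (a point): point on the batten's robot-side face, 285 mm from the post along it, 13 mm up. Pushed hereabouts towards the bay, with a few newtons, the batten slides on the table and turns about the post, its plain end pressed to the post, until the red end meets the stop.
- vase: unglazed terracotta vase, 115 mm tall, 76 mm across, standing on the table beyond the bottles and the bay. Origin: centre of its base. Bystander.
Things that resemble listed ones, but are neither listed nor needed, are in the scene too. Leave any purple look-alike of the glaze_blue alone.

How it is judged:
On the way, in this order (a step that is already met when the one before it is completed fails the run):
1. all the glaze bottles stand upright in the bay (angle between each of glaze_blue, glaze_green, glaze_yellow, glaze_brown's own z axis and vertical below 0.12 rad and height (world z) of each of glaze_blue, glaze_green, glaze_yellow, glaze_brown below 0.012 m and x of glaze_blue in the frame of bay between -0.045 and 0.045 m and y of glaze_blue in the frame of bay between -0.15 and 0.15 m and x of glaze_green in the frame of bay between -0.045 and 0.045 m and y of glaze_green in the frame of bay between -0.15 and 0.15 m and x of glaze_yellow in the frame of bay between -0.045 and 0.045 m and y of glaze_yellow in the frame of bay between -0.15 and 0.15 m and x of glaze_brown in the frame of bay between -0.045 and 0.045 m and y of glaze_brown in the frame of bay between -0.15 and 0.15 m), for 0.2 s.
2. the batten is swung home against the stop (y of batten_push in the frame of bay below -0.05 m and angle between the x axis of batten and the y axis of bay, either way round below 0.05 rad and horizontal distance between batten and post below 0.025 m and height (world z) of batten below 0.01 m), for 0.2 s.
At the end, for the whole second after the job is handed in: Every bottle present stands cap up (within 0.12 rad) on the table inside the bay (base centre within 45 mm of the bay's centre in x and 150 mm in y), the batten lies on the table within 0.05 rad of the bay's y with its origin within 25 mm of the post, and all are at rest (all of step 1 and all of step 2 and linear speed of each of glaze_blue, glaze_green, glaze_yellow, glaze_brown, batten below 0.02 m/s); the robot touches nothing.
It fails at once if the batten is lifted off the table (height (world z) of batten above 0.025 m).
It fails at once if the batten's plain end leaves the post by more than 50 mm (horizontal distance between batten and post above 0.05 m).
It fails at once if the vase is knocked over or shifted more than 50 mm (angle between vase's own z axis and vertical above 0.5 rad or distance of vase from where it was at the start of the episode above 0.05 m).
Of glaze_blue, glaze_green, glaze_yellow, glaze_brown only 3 to 4 are there at a start; the rules pass over those that are not, and their reading is None.
At some moment in a run one of glaze_blue, glaze_green, glaze_yellow, glaze_brown may be knocked a few centimetres aside while the robot is not near it.
Once in a run the grip may slacken for a moment while it holds something.
It also fails if it takes over 210 s, if anything falls off the work surface, if the arm or the gripper's body presses on something with over 40 N, if the wrist force passes 120 N, or if a joint passes its speed limit or range.

### The arm

A 6-joint arm with a two-finger parallel gripper is mounted at the origin on the work surface. World frame = base frame: x ahead of the robot, y to its left, z up, the work surface at z = 0. Lengths are in m, angles in rad, forces in N, time in s.
With the tool pointing down it reaches from about 0.275 to 0.85 m from the base axis. Payload 19 kg.
Tool frame: the origin (TCP) lies at the very end of the fingers, on their centre line; the grasp point (between the pads) lies behind it (bot.pinch_z is the z of the grasp point in the tool frame, in m); z points along the fingers, y is the line along which they close (so a half turn about z gives the same grasp; the last joint's range is limited). The gripper opens to 85 mm and grips with 20 to 120 N. Pads are 22 mm wide; open, the fingers measure 114 mm over their backs; the gripper's body (76 mm by 85 mm) begins 54 mm behind the grasp point. The pads swing forward as they close: fully open they stand 13 mm farther back than shut.
Start: joints at [1.144, 0.15, 1.437, -0, 1.554, -0.134], TCP at [0.166, 0.55, 0.203] pointing down, gripper open.
Joint ranges: [-2.8, 2.8], [-0.68, 2.1], [0.12, 2.68], [-1.39, 4.53], [0.16, 2.79], [-2.81, 2.81]. Speed limits (rad/s): [1.89, 1.89, 2.22, 3.01, 3.01, 3.01].

### API

Orientations are given as a rotation vector (axis times angle).
In Python, from plant import bot gives the robot as it stands.
- The arm moves only by the shell command python3 -m creep 'ROWS' [FORCE]. ROWS is JSON, a list that holds one entry, the list of rows, each a list of 7 numbers: the shift along the tool's x, y, z in mm, then the turn, a rotation vector about the tool's x, y, z in degrees, then the closure, from -1 (fully open) to 1 (shut), so that 0 is half open. In form: [[[dx, dy, dz, wx, wy, wz, jaw], ...]]. A call has 1 to 12 rows; each row is the pose to reach, as a shift and turn from the pose commanded when the call began, along the tool's axes at that moment; what a row does not reach only later rows make up. A row lasts 1/10 s, in which the tool goes at most 50 mm and 8.59 degrees, less where a joint would pass 70% of its speed; a pose out of reach is approached as far as the arm can. A call with a gripper value outside its range is refused whole. The fingers move at their own pace and stop on an object; FORCE is the grip in N (left out, the last holds). Time passes only in rows, so rows that repeat a pose let the fingers close. It gives the time, the measured TCP pose, the force, the opening and the grip force at its end, in the units of the state.
- bot.get_state(): the state, without advancing time (a new reading comes with each control period).
- bot.grab_frame(name): name is "scene" or "top" or "wrist"; returns a dict with "color" (420x560x3 uint8, red, green, blue), "camera_matrix" (3x3 intrinsics, pixels), "rvec" (rotation vector, rad) and "tvec" (3), from world to camera coordinates, as OpenCV has them. Camera axes: x right, y down, z forward; pixel columns grow to the right and rows downward; lengths in m; the calibration is good to about 2 mm. The wrist camera is an equidistant fisheye: a pixel r from the principal point sees the ray r / f radians off the axis. A picture is of the moment at which its call begins. There is no depth.
- bot.hand_in(): hands the job in; it is judged then, once.
The state is a dict: "clock": time; "q": joint angles; "qvel": joint speeds; "joint_efforts": joint torques, N m; "tcp_pos": TCP position; "ee_rot": TCP orientation; "force": force on the tool from outside, world axes, zero at the start; "torque": the same for the moment, N m; "grip_width": opening from 0.0 (shut) to 1.0 (fully open); "gripper_force": force on a finger pad.
Only numpy, scipy, OpenCV 4.12 (cv2) and the standard library are available. Lean on these libraries where they do the work, as an engineer would, in place of code of your own. Each camera call takes 0.05 s, during which the arm holds its last target. There are 200 camera calls.

## Working session

There is one attempt and no reset: what is moved stays moved. The work goes in short steps, Python scripts to look and compute and a shell command to move; the robot and the scene stay as the last step left them, time stands still between calls to the robot, and variables do not carry over. Pictures are saved under pics/ and viewed, at most 14 in all, crops included, and the job is handed in when it is done.

```bash
ls; mkdir -p pics; python3 - <<'E'
from plant import bot
import cv2,numpy as np
print(bot.get_state(),bot.pinch_z)
for n in("top","scene"):
    f=bot.grab_frame(n); cv2.imwrite(f"pics/{n}0.png",f["color"][:,:,::-1]); print(n,f["camera_matrix"],f["rvec"],f["tvec"])
E
```

```text
pics
{'clock': 0.0, 'q': array([ 1.14401221e+00,  1.50944451e-01,  1.43799500e+00, -7.78352413e-06,
        1.55379313e+00, -1.34039804e-01]), 'qvel': array([-0.00168017, -0.00029472,  0.00142392, -0.00033017, -0.00060283,
        0.00025695]), 'joint_efforts': array([-6.19326056e-04, -7.13075280e+01, -5.70866311e+01, -3.70974303e-04,
        8.93432472e-03,  8.47507408e-05]), 'tcp_pos': array([0.16586595, 0.55027847, 0.20201708]), 'ee_rot': array([-4.58156245e-01, -3.10769354e+00,  1.72387411e-03]), 'force': array([ 0.37155007, -0.01738745, -0.90141326]), 'torque': array([-0.03140835, -0.04408222,  0.06164874]), 'gripper_force': 0.0, 'grip_width': 1.0019285442525148} -0.0187
top [[421.52783635   0.         276.22814533]
 [  0.         421.52783635 206.18729764]
 [  0.           0.           1.        ]] [ 2.21955875 -1.96077337  0.23629451] [-0.12178536  0.5810134   1.0463703 ]
scene [[383.61050976   0.         278.89199743]
 [  0.         383.61050976 212.56289741]
 [  0.           0.           1.        ]] [ 2.14085232  0.51202445 -0.28440952] [-0.50869978 -0.12780741  1.35060137]
```

View pics/top0.png

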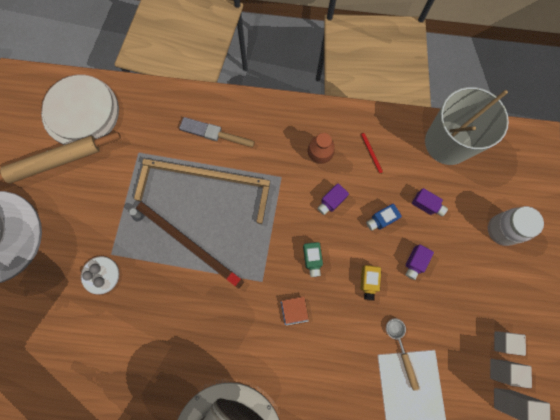

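View pics/scene0.png

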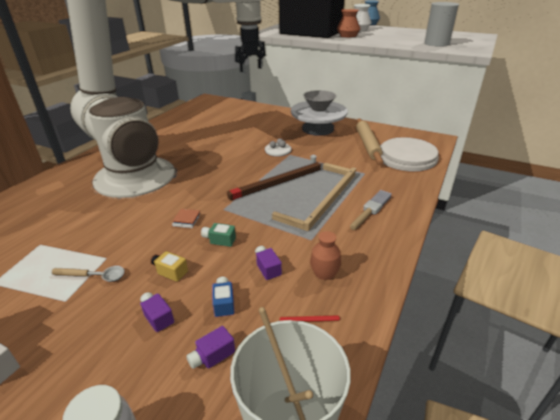

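The top view shows three bottles: green (313,255), blue (385,217) and yellow (372,280). There are purple decoys at (335,198), (430,202) and (420,262). The bay rails run (147,162)–(268,183), the post is at (135,210), and the batten's red end is at (235,280). I'll fit the bottle poses with both cameras and zoom in on the bay.

```bash
cat > h.py <<'E'
import cv2,numpy as np
from scipy.optimize import minimize
from scipy.spatial.transform import Rotation as R
from plant import bot
HUE={'green':(65,95),'blue':(105,122),'yellow':(20,32)}
SEED={'green':(313,255),'blue':(385,217),'yellow':(372,280)}
def proj(f,P): return cv2.projectPoints(np.float64(P).reshape(-1,1,3),f["rvec"],f["tvec"],f["camera_matrix"],None)[0].reshape(-1,2)
def ray(f,u,v,z):
    Rm=cv2.Rodrigues(f["rvec"])[0]; d=Rm.T@np.linalg.solve(f["camera_matrix"],[u,v,1]); c=-Rm.T@f["tvec"]
    return c+d*(z-c[2])/d[2]
def masks(f,c):
    h=cv2.cvtColor(f["color"],cv2.COLOR_RGB2HSV); lo,hi=HUE[c]
    m=cv2.inRange(h,(lo,150 if c!='green' else 90,40),(hi,255,255))
    return m
def blob(m,near,rad=60):
    n,l,s,ce=cv2.connectedComponentsWithStats(cv2.morphologyEx(m,cv2.MORPH_CLOSE,np.ones((3,3))))
    b=[i for i in range(1,n) if np.hypot(*(ce[i]-near))<rad and s[i,4]>25]
    if not b: return None
    i=max(b,key=lambda i:s[i,4]); p=np.argwhere(l==i)[:,::-1].astype(np.int32)
    return cv2.convexHull(p)
def body(x,y,yaw):  # lying; yaw = heading of bottle z ; origin base centre
    P=[(a,b,c) for a in(0,.064) for b in(-.022,.022) for c in(0,.044)]
    P+=[(.070,.014*np.cos(t),.022+.014*np.sin(t)) for t in np.arange(0,6.3,.8)]
    return R.from_euler('z',yaw).apply(P)+[x,y,0]
def locate(c,ft,fs,near=None):
    ht=blob(masks(ft,c),SEED[c] if near is None else near); 
    ctr=ray(ft,*ht.reshape(-1,2).mean(0),.03)
    hs=blob(masks(fs,c),proj(fs,ctr)[0],40)
    S=4
    def cost(p):
        t=0
        for f,hh in((ft,ht),(fs,hs)):
            if hh is None: continue
            o=(hh.reshape(-1,2).min(0)-25); A=np.zeros((110*S,110*S),np.uint8);B=A.copy()
            cv2.fillConvexPoly(A,np.int32((hh.reshape(-1,2)-o+.0)*S),1)
            q=cv2.convexHull(np.float32(proj(f,body(*p)))).reshape(-1,2)
            cv2.fillConvexPoly(B,np.int32((q-o)*S),1)
            t+=1-(A&B).sum()/max(1,(A|B).sum())
        return t
    best=None
    for yaw in np.arange(0,2*np.pi,np.pi/4):
        p0=[ctr[0]-.035*np.cos(yaw),ctr[1]-.035*np.sin(yaw),yaw]
        r=minimize(cost,p0,method='Nelder-Mead',options=dict(initial_simplex=[p0]+[np.add(p0,d) for d in((.01,0,0),(0,.01,0),(0,0,.3))],xatol=1e-4,fatol=1e-4))
        if best is None or r.fun<best.fun: best=r
    return best.x,best.fun,None if hs is None else len(hs)
E
python3 - <<'E'
from h import *
ft=bot.grab_frame("top");fs=bot.grab_frame("scene")
for c in HUE:
    print(c,*locate(c,ft,fs), 'cap?',)
print('blue cap dir',ray(ft,373,226,.02),ray(ft,391,212,.02)); print('base px',proj(ft,[[0,0,0],[.166,.55,.2]]))
im=ft["color"][140:290,105:295,::-1]; cv2.imwrite("pics/bay.png",cv2.resize(im,None,fx=4,fy=4,interpolation=cv2.INTER_CUBIC))
E
```

```text
green [ 0.44604491 -0.1638165   0.07033993] 0.6302871354058209 13 cap?
blue [ 0.5878803  -0.31891784  5.44254493] 1.4209736358708152 8 cap?
yellow [ 0.46976098 -0.31879888  3.13341452] 0.4597108868150789 13 cap?
blue cap dir [ 0.58059185 -0.3176242   0.02      ] [ 0.62595679 -0.36421398  0.02      ]
base px [[227.16719618 440.2471901 ]
 [-25.56717905 350.13709128]]
```

View pics/bay.png

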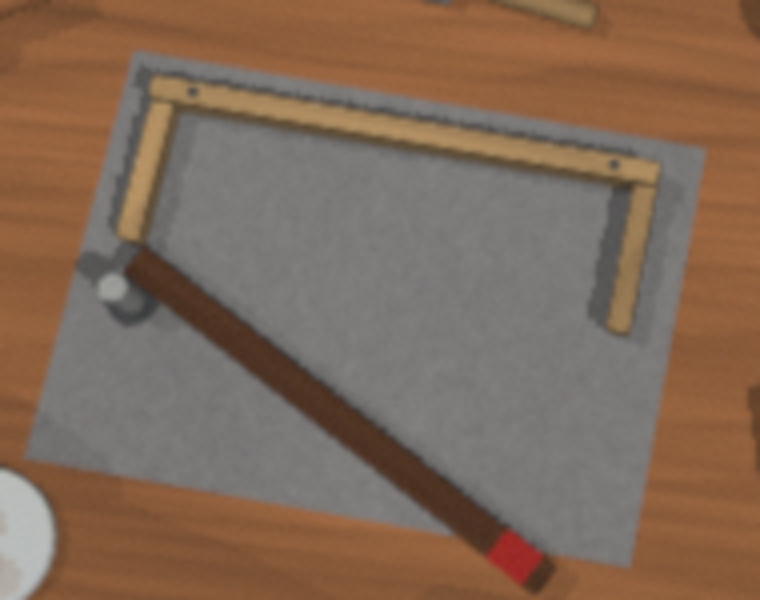

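The crop shows the rails clearly: back rail outer corners (152,80) and (658,165), left front end (119–143,240), right front end (607–632,331), post top (112,287), batten tip (540,593)/(553,565). Bottle masks were broken up by the labels, so I'll fix those and fit the bay.

```bash
python3 - <<'E'
s=open('h.py').read()
a=s.index("def blob");b=s.index("def body")
s=s[:a]+'''def blob(m,near,rad=24):
    p=np.argwhere(cv2.morphologyEx(m,cv2.MORPH_OPEN,np.ones((2,2))))[:,::-1].astype(np.int32)
    p=p[np.hypot(*(p-near).T)<rad]
    return cv2.convexHull(p) if len(p)>25 else None
'''+s[b:]
s=s.replace("proj(fs,ctr)[0],40)","proj(fs,ctr)[0],32)")
open('h.py','w').write(s)
E
python3 - <<'E'
from h import *
from scipy.optimize import least_squares
ft=bot.grab_frame("top");fs=bot.grab_frame("scene")
h=cv2.cvtColor(ft["color"],cv2.COLOR_RGB2HSV)
for c,(u,v) in SEED.items(): print(c,[h[v+j,u+i].tolist() for j in(-7,0,5) for i in(-7,-3,0,5)])
for c in HUE:
    print(c,*locate(c,ft,fs))
B=np.array([(66,181,30),(66,-181,30),(50,-181,30),(-51,181,22),(-51,165,22),(-55,-165,22),(-55,-181,22),(-90,165,45)])/1e3
px=np.array([(152,80),(658,163),(657,186),(119,236),(143,241),(607,329),(630,333),(112,287)])/4+[105-.4,140-.4]
fun=lambda p:(proj(ft,R.from_euler('z',p[2]).apply(B)+[p[0],p[1],0])-px).ravel()
r=least_squares(fun,[.6,.15,0]);print('bay',r.x,r.fun.reshape(-1,2).round(1).tolist())
Rb=R.from_euler('z',r.x[2]);print('post',Rb.apply([-.09,.165,0])+[r.x[0],r.x[1],0])
for u,v in((540,593),(553,565),(487,551),(513,528)): print(ray(ft,u/4+104.6,v/4+139.6,.026))
E
```

```text
green [[72, 87, 114], [74, 35, 146], [76, 28, 155], [74, 42, 146], [72, 89, 103], [83, 5, 189], [90, 4, 189], [80, 13, 180], [72, 101, 88], [75, 15, 175], [73, 14, 166], [71, 53, 139]]
blue [[9, 111, 85], [108, 131, 119], [105, 27, 171], [90, 5, 188], [108, 167, 125], [108, 102, 137], [90, 7, 188], [90, 4, 188], [107, 161, 103], [108, 162, 129], [108, 114, 137], [108, 155, 123]]
yellow [[22, 171, 164], [98, 5, 189], [60, 4, 188], [28, 18, 185], [22, 156, 180], [105, 8, 192], [105, 8, 193], [23, 28, 184], [23, 181, 182], [22, 176, 184], [22, 162, 184], [23, 146, 183]]
green [ 0.51370586 -0.1594083   3.24535608] 0.7079403512540081 12
blue [ 0.58667574 -0.32764051  5.46497214] 1.001423003256424 10
yellow [ 0.47030056 -0.32005104  3.17583074] 0.5488013039313213 12
bay [ 0.61536294  0.16215394 -0.05174211] [[0.5, -1.0], [0.9, -0.1], [0.1, -0.4], [-0.8, 0.4], [-1.2, 0.2], [0.1, 0.1], [0.1, 0.1], [0.3, 0.4]]
post [0.53401703 0.33158783 0.        ]
[0.37096173 0.02019753 0.026     ]
[0.3899625  0.01428472 0.026     ]
[0.39363214 0.05878216 0.026     ]
[0.41063519 0.0439617  0.026     ]
```

```bash
sed -i "s/cv2.inRange(h,.*/cv2.inRange(h,(lo,80 if c!='yellow' else 110,40),(hi,255,255))/; s/'blue':(105,122)/'blue':(100,116)/; s/'yellow':(20,32)/'yellow':(18,32)/; s/'green':(65,95)/'green':(62,95)/" h.py
python3 - <<'E'
from h import *
ft=bot.grab_frame("top");fs=bot.grab_frame("scene")
V=[]
for c in HUE:
    p,f,_=locate(c,ft,fs);print(c,p,f,'base->cap')
    for F in(ft,fs):
        im=F["color"][:,:,::-1].copy(); q=proj(F,body(*p)); o=np.int32(q.mean(0))-30
        z=8; cr=cv2.resize(im[o[1]:o[1]+60,o[0]:o[0]+60],None,fx=4.4,fy=4.4)
        m=cv2.resize(masks(F,c)[o[1]:o[1]+60,o[0]:o[0]+60],None,fx=4.4,fy=4.4)
        cs,_=cv2.findContours((m>127).astype(np.uint8),0,2);cv2.drawContours(cr,cs,-1,(255,0,255),1)
        cv2.polylines(cr,[cv2.convexHull(np.int32((q-o+.5)*4.4))],True,(0,0,255),1); V.append(cr)
cv2.imwrite("pics/fit.png",np.vstack([np.hstack(V[0::2]),np.hstack(V[1::2])]))
E
```

```text
green [ 0.51332824 -0.15783311  3.29431563] 0.6252622350804423 base->cap
blue [ 0.5901086  -0.32699529  5.45671597] 0.5074005691864968 base->cap
yellow [ 0.47036111 -0.3199251   3.16505927] 0.28084085763829747 base->cap
```

View pics/fit.png

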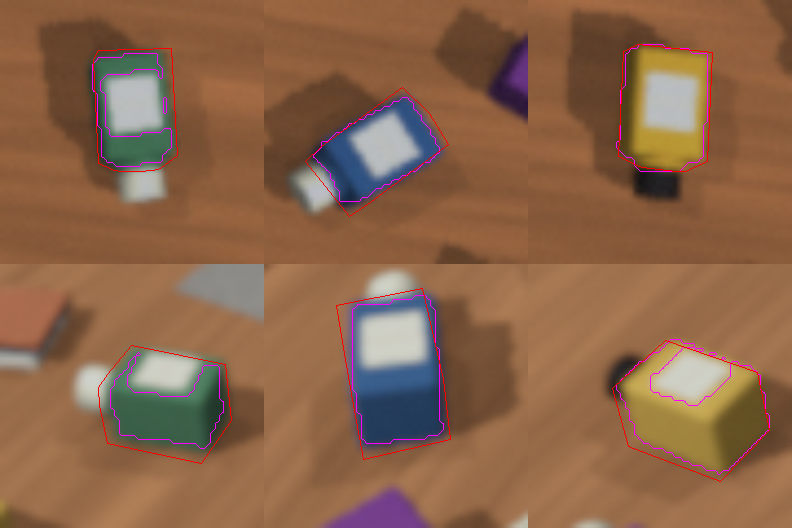

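Green and yellow fit well. Blue's fit is flipped, since its cap is at the lower left, so I'll constrain the heading. Next is the move planner: pick with the tool tilted 45° outward from the cap side, then flip the roll and place tilted 45° from the front.

```bash
sed -i "s/for yaw in np.arange.*/for yaw in (2.2,2.6,3.14,3.7,4.1):/" h.py
cat > m.py <<'E'
from h import *
import sys,json
BAY=np.array([.6154,.1622,-.0517]); Rb=R.from_euler('z',BAY[2])
A=np.radians(45)
def frame(z,y): z=z/np.linalg.norm(z);y=y/np.linalg.norm(y); return R.from_matrix(np.c_[np.cross(y,z),y,z])
def pick(x,y,yaw,g=.036,h=.027,s=1):
    bz=np.array([np.cos(yaw),np.sin(yaw),0]); up=np.array([0,0,1.])
    d=-np.cos(A)*bz-np.sin(A)*up; yy=np.cross(up,-bz)*s
    return np.array([x,y,h])+bz*g+d*.0187, frame(d,yy), d
def place(by,bx=0.,g=.036,off=.005,clear=.001,s=-1):
    # pads grip g above base, offset 'off' towards robot-side(up side at pick)
    up=np.array([0,0,1.]); X=Rb.apply([1,0,0]); d=np.sin(A)*X-np.cos(A)*up
    c=Rb.apply([bx,by,0])+[BAY[0],BAY[1],0]
    return c+up*(g+clear)-X*off+d*.0187, frame(d,np.cross(up,X)*s), d
def to(p,Rt,p0=None,R0=None):
    s=bot.get_state(); p0=s["tcp_pos"] if p0 is None else p0; R0=R.from_rotvec(s["ee_rot"]) if R0 is None else R0
    dp=R0.inv().apply(p-p0)*1e3; w=np.degrees((R0.inv()*Rt).as_rotvec())
    print('to',np.round(p,3),'row',dp.round(1).tolist(),w.round(1).tolist(),'n>=',round(max(np.linalg.norm(dp)/50,np.linalg.norm(w)/8.59),1))
def chain(ps):  # list of (p,R)
    p0=R0=None
    for p,Rt in ps: to(p,Rt,p0,R0); p0,R0=p,Rt
E
python3 - <<'E'
from m import *
ft=bot.grab_frame("top");fs=bot.grab_frame("scene")
for c in HUE: print(c,locate(c,ft,fs)[:2])
g=locate('green',ft,fs)[0]
for s in(1,-1):
    p,Rt,d=pick(*g,s=s); chain([(np.array([.40,.10,.30]),Rt),(p-d*.10+[0,0,.03],Rt),(p,Rt)])
E
```

```text
green (array([ 0.51399072, -0.16161714,  3.19275657]), np.float64(0.6289988611975249))
blue (array([ 0.63493991, -0.37619939,  2.32207232]), np.float64(0.5146206297241754))
yellow (array([ 0.47053223, -0.31991692,  3.16532818]), np.float64(0.2918792051322172))
to [0.4 0.1 0.3] row [-354.1, -363.8, -97.4] [-7.7, -44.5, -18.7] n>= 10.3
to [ 0.421 -0.166  0.114] row [126.2, -267.1, 136.1] [0.0, 0.0, 0.0] n>= 6.5
to [ 0.491 -0.163  0.014] row [21.2, 0.0, 121.2] [0.0, 0.0, 0.0] n>= 2.5
to [0.4 0.1 0.3] row [-354.1, -363.8, -97.4] [-61.8, 10.7, 149.2] n>= 18.8
to [ 0.421 -0.166  0.114] row [-126.2, 267.1, 136.1] [0.0, 0.0, 0.0] n>= 6.5
to [ 0.491 -0.163  0.014] row [-21.2, -0.0, 121.2] [0.0, 0.0, 0.0] n>= 2.5
```

```bash
python3 -m creep '[[[-355,-365,-97,-7.7,-44.5,-18.7,-1],[-355,-365,-97,-7.7,-44.5,-18.7,-1],[-355,-365,-97,-7.7,-44.5,-18.7,-1],[-355,-365,-97,-7.7,-44.5,-18.7,-1],[-355,-365,-97,-7.7,-44.5,-18.7,-1],[-355,-365,-97,-7.7,-44.5,-18.7,-1],[-355,-365,-97,-7.7,-44.5,-18.7,-1],[-355,-365,-97,-7.7,-44.5,-18.7,-1],[-355,-365,-97,-7.7,-44.5,-18.7,-1],[-355,-365,-97,-7.7,-44.5,-18.7,-1],[-355,-365,-97,-7.7,-44.5,-18.7,-1],[-355,-365,-97,-7.7,-44.5,-18.7,-1]]]' 40
python3 - <<'E'
from m import *
print(bot.get_state()["q"])
p,Rt,d=pick(.5139,-.160,3.22); chain([(p-d*.10+[0,0,.03],Rt),(p,Rt)])
E
```

```text
clock: 1.7
tcp_pos: [0.4144, 0.1418, 0.2939]
ee_rot: [-0.055, 2.374, 0.009]
force: [-0.1, 0.9, 0.2]
grip_width: 0.999
gripper_force: 0.0
[ 0.30266373 -0.68267156  2.0823523  -0.22099665  1.00420783 -1.26794523]
to [ 0.421 -0.167  0.114] row [131.5, -307.4, 126.4] [-1.8, -1.0, -1.1] n>= 7.1
to [ 0.491 -0.162  0.014] row [21.2, 0.0, 121.2] [0.0, 0.0, 0.0] n>= 2.5
```

q2 sits right at its limit there, because the tilted tool was too close in and too high. I'll fit a quick arm model to check targets before going on.

```bash
cat > k.py <<'E'
from m import *
from scipy.optimize import least_squares
D=[([1.14401,.150944,1.437995,0,1.553793,-.13404],[.165866,.550278,.202017],[-.458156,-3.107694,.001724]),
   ([.302664,-.682672,2.082352,-.220997,1.004208,-1.267945],[.4144,.1418,.2939],[-.055,2.374,.009])]
def wr(q,k):
    L1,L2,H,o,L6=k; r=L1*np.sin(q[1])+L2*np.sin(q[1]+q[2]); z=H+L1*np.cos(q[1])+L2*np.cos(q[1]+q[2])
    return R.from_euler('z',q[0]).apply([r,o,z])
def res(k): return np.concatenate([wr(q,k)+k[4]*R.from_rotvec(w).apply([0,0,1])-p for q,p,w in D])
fit=least_squares(res,[.4,.4,.3,.076,.25]);K=fit.x
def ik(p,Rt):
    w=p-K[4]*Rt.apply([0,0,1])
    f=least_squares(lambda q:wr(q,K)-w,[np.arctan2(p[1],p[0]),0,1.6],bounds=([-2.8,-1.5,.0],[2.8,2.1,2.8])); return f.x.round(2).tolist(),round(f.cost,5)
if __name__=="__main__":
    print(K,abs(fit.fun).max())
    import m
    for a in(45,50,55,60):
        m.A=np.radians(a)
        for n,b in(('g',(.5139,-.160,3.22)),('b',(.635,-.376,2.32)),('y',(.4705,-.32,3.165))):
            p,Rt,d=pick(*b); print(a,n,ik(p,Rt),'lift',ik(p+[0,0,.1],Rt))
        for by in(.1,-.1):
            p,Rt,d=place(by); print(a,by,ik(p,Rt),ik(p+[0,0,.12],Rt))
E
python3 k.py
```

```text
[0.45662105 0.50152759 0.10442192 0.07634415 0.3458964 ] 0.0011607347592293427
45 g ([-0.88, -0.25, 2.43], np.float64(0.0)) lift ([-0.88, -0.4, 2.31], np.float64(0.0))
45 b ([-0.54, 0.17, 2.03], np.float64(0.0)) lift ([-0.54, 0.05, 1.94], np.float64(0.0))
45 y ([-1.21, -0.05, 2.27], np.float64(0.0)) lift ([-1.21, -0.19, 2.16], np.float64(0.0))
45 0.1 ([0.46, 0.12, 2.06], np.float64(0.0)) ([0.46, -0.01, 1.93], np.float64(0.0))
45 -0.1 ([-0.0, -0.08, 2.27], np.float64(0.0)) ([-0.0, -0.22, 2.12], np.float64(0.0))
50 g ([-0.83, -0.24, 2.38], np.float64(0.0)) lift ([-0.83, -0.37, 2.25], np.float64(0.0))
50 b ([-0.55, 0.18, 1.97], np.float64(0.0)) lift ([-0.55, 0.07, 1.87], np.float64(0.0))
50 y ([-1.16, -0.06, 2.23], np.float64(0.0)) lift ([-1.16, -0.18, 2.11], np.float64(0.0))
50 0.1 ([0.48, 0.12, 2.11], np.float64(0.0)) ([0.48, -0.03, 1.99], np.float64(0.0))
50 -0.1 ([-0.0, -0.08, 2.33], np.float64(0.0)) ([-0.0, -0.25, 2.19], np.float64(0.0))
55 g ([-0.77, -0.22, 2.32], np.float64(0.0)) lift ([-0.77, -0.33, 2.19], np.float64(0.0))
55 b ([-0.56, 0.2, 1.91], np.float64(0.0)) lift ([-0.56, 0.1, 1.8], np.float64(0.0))
55 y ([-1.11, -0.05, 2.18], np.float64(0.0)) lift ([-1.11, -0.16, 2.06], np.float64(0.0))
55 0.1 ([0.5, 0.14, 2.16], np.float64(0.0)) ([0.5, -0.03, 2.05], np.float64(0.0))
55 -0.1 ([0.0, -0.08, 2.38], np.float64(0.0)) ([0.0, -0.27, 2.25], np.float64(0.0))
60 g ([-0.72, -0.19, 2.27], np.float64(0.0)) lift ([-0.72, -0.29, 2.13], np.float64(0.0))
60 b ([-0.57, 0.23, 1.84], np.float64(0.0)) lift ([-0.57, 0.14, 1.73], np.float64(0.0))
60 y ([-1.06, -0.04, 2.13], np.float64(0.0)) lift ([-1.06, -0.14, 2.01], np.float64(0.0))
60 0.1 ([0.52, 0.16, 2.2], np.float64(0.0)) ([0.52, -0.03, 2.1], np.float64(0.0))
60 -0.1 ([0.0, -0.06, 2.43], np.float64(0.0)) ([0.0, -0.28, 2.31], np.float64(0.0))
```

```bash
sed -i 's/A=np.radians(45)/A=np.radians(50)/' m.py; python3 - <<'E'
from k import *
p,Rt,d=pick(.5139,-.160,3.22); print(ik(p+[0,0,.1],Rt)); chain([(p+[0,0,.10],Rt),(p,Rt)])
E
```

```text
([-0.83, -0.37, 2.25], np.float64(0.0))
to [ 0.49  -0.162  0.113] row [82.8, -304.9, 176.0] [-1.8, 3.9, -1.2] n>= 7.2
to [ 0.49  -0.162  0.013] row [64.3, 0.0, 76.6] [0.0, 0.0, 0.0] n>= 2.0
```

```bash
python3 -m creep '[[[83,-305,176,-1.8,3.9,-1.2,-1],[83,-305,176,-1.8,3.9,-1.2,-1],[83,-305,176,-1.8,3.9,-1.2,-1],[83,-305,176,-1.8,3.9,-1.2,-1],[83,-305,176,-1.8,3.9,-1.2,-1],[83,-305,176,-1.8,3.9,-1.2,-1],[83,-305,176,-1.8,3.9,-1.2,-1],[83,-305,176,-1.8,3.9,-1.2,-1],[83,-305,176,-1.8,3.9,-1.2,-1],[83,-305,176,-1.8,3.9,-1.2,-1],[83,-305,176,-1.8,3.9,-1.2,-1],[83,-305,176,-1.8,3.9,-1.2,-1]]]'
python3 - <<'E'
from k import *
print(bot.get_state()["q"])
p,Rt,d=pick(.5139,-.160,3.22); chain([(p+[0,0,.10],Rt),(p,Rt)]); to(p,Rt)
a=bot.grab_frame("wrist")["color"];b=bot.grab_frame("scene")["color"][150:360,120:400]
cv2.imwrite("pics/hov.png",np.hstack([cv2.resize(a,(400,300)),cv2.resize(b,(400,300))])[:,:,::-1])
E
```

```text
clock: 2.9
tcp_pos: [0.4916, -0.1562, 0.1156]
ee_rot: [-0.09, 2.451, 0.031]
force: [0.6, 1.2, 0.0]
grip_width: 0.998
gripper_force: 0.0
[-0.81254376 -0.29360633  2.19994181  0.68955346  0.88343281 -2.81012872]
to [ 0.49  -0.162  0.113] row [3.4, -5.5, 1.0] [-0.2, -0.5, -0.2] n>= 0.1
to [ 0.49  -0.162  0.013] row [64.3, 0.0, 76.6] [0.0, 0.0, 0.0] n>= 2.0
to [ 0.49  -0.162  0.013] row [67.0, -5.4, 78.2] [-0.2, -0.5, -0.2] n>= 2.1
```

View pics/hov.png

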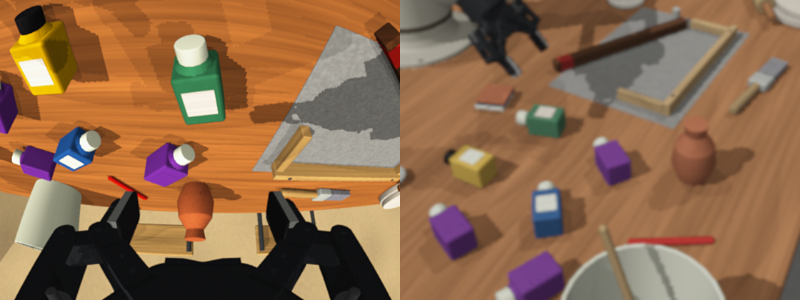

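Wrist view: green lies centred at (198,80), cap towards the camera. q6 is at its limit with this roll, so I'll extend the model to the wrist and pick the roll signs.

```bash
cat >> k.py <<'E'
def wrist_R(q): return R.from_euler('ZYZYZ',[q[0],q[1]+q[2],q[3],q[4],q[5]])
C=(wrist_R(D[0][0]).inv()*R.from_rotvec(D[0][2]))
def fullik(p,Rt):
    q=ik(p,Rt)[0]; M=R.from_euler('ZY',[q[0],q[1]+q[2]]).inv()*Rt*C.inv()
    e=M.as_euler('ZYZ'); return q+e.round(2).tolist()   # q5>=0
E
python3 - <<'E'
from k import *
print(C.as_matrix().round(2).tolist())
q=D[1][0];print((wrist_R(q)*C*R.from_rotvec(D[1][2]).inv()).magnitude())
s=bot.get_state();print((wrist_R(s["q"])*C*R.from_rotvec(s["ee_rot"]).inv()).magnitude())
for sg in(1,-1):
    for n,b in(('g',(.5139,-.160,3.22)),('b',(.635,-.376,2.32)),('y',(.4705,-.32,3.165))):
        p,Rt,d=pick(*b,s=sg); print(sg,n,fullik(p,Rt),fullik(p+[0,0,.12],Rt))
    for by in(.1,0,-.1):
        p,Rt,d=place(by,s=-sg); print('place',-sg,by,fullik(p,Rt),fullik(p+[0,0,.15],Rt))
E
```

```text
Traceback (most recent call last):
  File "k.py", line 23, in <module>
    C=(wrist_R(D[0][0]).inv()*R.from_rotvec(D[0][2]))
       ~~~~~~~^^^^^^^^^
  File "k.py", line 22, in wrist_R
    def wrist_R(q): return R.from_euler('ZYZYZ',[q[0],q[1]+q[2],q[3],q[4],q[5]])
                           ~~~~~~~~~~~~^^^^^^^^^^^^^^^^^^^^^^^^^^^^^^^^^^^^^^^^^
  File "scipy/spatial/transform/_rotation.pyx", line 1413, in scipy.spatial.transform._rotation.Rotation.from_euler
ValueError: Expected axis specification to be a non-empty string of upto 3 characters, got ZYZYZ
```

```bash
sed -i "s/R.from_euler('ZYZYZ',\[q\[0\],q\[1\]+q\[2\],q\[3\],q\[4\],q\[5\]\])/R.from_euler('ZY',[q[0],q[1]+q[2]])*R.from_euler('ZYZ',[q[3],q[4],q[5]])/" k.py
python3 - <<'E'
from k import *
print(C.as_matrix().round(2).tolist())
q=D[1][0];print((wrist_R(q)*C*R.from_rotvec(D[1][2]).inv()).magnitude())
s=bot.get_state();print((wrist_R(s["q"])*C*R.from_rotvec(s["ee_rot"]).inv()).magnitude())
for sg in(1,-1):
    for n,b in(('g',(.5139,-.160,3.22)),('b',(.635,-.376,2.32)),('y',(.4705,-.32,3.165))):
        p,Rt,d=pick(*b,s=sg); print(sg,n,fullik(p,Rt),fullik(p+[0,0,.12],Rt))
    for by in(.1,0,-.1):
        p,Rt,d=place(by,s=-sg); print('place',-sg,by,fullik(p,Rt),fullik(p+[0,0,.15],Rt))
E
```

```text
[[0.0, -1.0, 0.0], [1.0, 0.0, -0.0], [0.0, 0.0, 1.0]]
0.0004479382008596999
8.551179173094144e-06
1 g [-0.83, -0.24, 2.38, 0.86, 0.73, -3.07] [-0.83, -0.38, 2.22, 0.67, 0.95, -2.78]
1 b [-0.55, 0.18, 1.97, -0.52, 0.36, -0.87] [-0.55, 0.06, 1.84, -0.32, 0.59, -1.09]
1 y [-1.16, -0.06, 2.23, 0.88, 0.89, 2.98] [-1.16, -0.2, 2.08, 0.74, 1.09, -3.05]
place -1 0.1 [0.48, 0.12, 2.11, -1.31, 0.41, -3.06] [0.48, -0.05, 1.95, -0.78, 0.59, 2.62]
place -1 0 [0.26, 0.0, 2.24, -1.35, 0.24, 3.12] [0.26, -0.18, 2.07, -0.55, 0.46, 2.28]
place -1 -0.1 [-0.0, -0.08, 2.33, -1.11, 0.04, 2.72] [-0.0, -0.28, 2.14, -0.1, 0.41, 1.69]
-1 g [-0.83, -0.24, 2.38, 0.86, 0.73, 0.08] [-0.83, -0.38, 2.22, 0.67, 0.95, 0.36]
-1 b [-0.55, 0.18, 1.97, -0.52, 0.36, 2.27] [-0.55, 0.06, 1.84, -0.32, 0.59, 2.05]
-1 y [-1.16, -0.06, 2.23, 0.88, 0.89, -0.16] [-1.16, -0.2, 2.08, 0.74, 1.09, 0.09]
place 1 0.1 [0.48, 0.12, 2.11, -1.31, 0.41, 0.08] [0.48, -0.05, 1.95, -0.78, 0.59, -0.52]
place 1 0 [0.26, 0.0, 2.24, -1.35, 0.24, -0.02] [0.26, -0.18, 2.07, -0.55, 0.46, -0.86]
place 1 -0.1 [-0.0, -0.08, 2.33, -1.11, 0.04, -0.43] [-0.0, -0.28, 2.14, -0.1, 0.41, -1.45]
```

The model is exact, and placing with the tool pointing outward runs into the q5 limit. I'll search tilt and placing direction for comfortable joints.

```bash
cat >> k.py <<'E'
LO=np.array([-2.8,-.68,.12,-1.39,.16,-2.81]);HI=np.array([2.8,2.1,2.68,4.53,2.79,2.81])
def qq(p,Rt):
    w=p-K[4]*Rt.apply([0,0,1]); rho2=w[0]**2+w[1]**2-K[3]**2
    if rho2<.01: return None
    r=rho2**.5; q1=np.arctan2(w[1],w[0])-np.arctan2(K[3],r); z=w[2]-K[2]
    c=(r*r+z*z-K[0]**2-K[1]**2)/(2*K[0]*K[1])
    if abs(c)>1: return None
    q3=np.arccos(c); q2=np.arctan2(r,z)-np.arctan2(K[1]*np.sin(q3),K[0]+K[1]*c)
    e=(R.from_euler('ZY',[q1,q2+q3]).inv()*Rt*C.inv()).as_euler('ZYZ')
    if e[0]<-1.39: e[0]+=2*np.pi
    return np.array([q1,q2,q3,*e])
def mar(p,Rt):
    q=qq(p,Rt); return -9 if q is None else np.minimum(q-LO,HI-q).min()
def place2(by,phi,bx=0.,g=.036,off=.005,clear=.001,s=-1):
    import m
    up=np.array([0,0,1.]); X=Rb.apply([np.cos(phi),np.sin(phi),0]); d=np.sin(m.A)*X-np.cos(m.A)*up
    c=Rb.apply([bx,by,0])+[BAY[0],BAY[1],0]
    return c+up*(g+clear)-X*off+d*.0187, frame(d,np.cross(up,X)*s), d
E
python3 - <<'E'
from k import *
import m
up=np.array([0,0,.12])
for a in(35,40,45,50,55):
    m.A=np.radians(a)
    for sg in(1,-1):
        pk=[]
        for b in((.5139,-.160,3.22),(.635,-.376,2.32),(.4705,-.32,3.165)):
            p,Rt,d=pick(*b,s=sg); pk.append(round(min(mar(p,Rt),mar(p+up,Rt)),2))
        print(a,sg,'pick g b y',pk)
        # bottle-consistent sign: tool y = s*cross(up,-bz) at pick ; at place tool y=-s*cross(up,X)
        for ph in range(-180,180,20):
            o=[]
            for by in(.1,0,-.1):
                p,Rt,d=place2(by,np.radians(ph),s=-sg); o.append(round(min(mar(p,Rt),mar(p+up,Rt)),2))
            if min(o)>.12: print('   place',ph,o)
E
```

```text
35 1 pick g b y [np.float64(-0.28), np.float64(0.11), np.float64(-0.07)]
   place -180 [np.float64(0.54), np.float64(0.63), np.float64(0.66)]
   place -160 [np.float64(0.45), np.float64(0.62), np.float64(0.68)]
   place -140 [np.float64(0.47), np.float64(0.68), np.float64(0.66)]
   place -120 [np.float64(0.58), np.float64(0.5), np.float64(0.4)]
   place -100 [np.float64(0.32), np.float64(0.26), np.float64(0.17)]
   place 0 [np.float64(0.39), np.float64(0.31), np.float64(0.27)]
   place 20 [np.float64(0.27), np.float64(0.29), np.float64(0.38)]
   place 40 [np.float64(0.4), np.float64(0.5), np.float64(0.61)]
   place 60 [np.float64(0.64), np.float64(0.73), np.float64(0.74)]
   place 80 [np.float64(0.88), np.float64(0.86), np.float64(0.88)]
   place 100 [np.float64(1.02), np.float64(1.01), np.float64(1.02)]
   place 120 [np.float64(1.11), np.float64(1.04), np.float64(0.98)]
   place 140 [np.float64(0.9), np.float64(0.87), np.float64(0.82)]
   place 160 [np.float64(0.71), np.float64(0.72), np.float64(0.71)]
35 -1 pick g b y [np.float64(0.15), np.float64(0.08), np.float64(0.34)]
   place 
[... 6721 characters left out ...]
 np.float64(0.78)]
   place 140 [np.float64(0.7), np.float64(0.63), np.float64(0.56)]
   place 160 [np.float64(0.43), np.float64(0.41), np.float64(0.38)]
55 -1 pick g b y [np.float64(0.33), np.float64(0.3), np.float64(0.5)]
   place -120 [np.float64(0.26), np.float64(0.56), np.float64(0.69)]
   place -100 [np.float64(0.63), np.float64(0.63), np.float64(0.6)]
   place -80 [np.float64(0.56), np.float64(0.53), np.float64(0.48)]
   place -60 [np.float64(0.45), np.float64(0.39), np.float64(0.31)]
   place 120 [np.float64(0.22), np.float64(0.32), np.float64(0.42)]
   place 140 [np.float64(0.35), np.float64(0.47), np.float64(0.56)]
   place 160 [np.float64(0.43), np.float64(0.41), np.float64(0.38)]
```

```bash

python3 -m creep '[[[0,0,0,0,0,90,-1],[0,0,0,0,0,90,-1],[0,0,0,0,0,90,-1],[0,0,0,0,0,90,-1],[0,0,0,0,0,90,-1],[0,0,0,0,0,90,-1],[0,0,0,0,0,90,-1],[0,0,0,0,0,90,-1],[0,0,0,0,0,90,-1],[0,0,0,0,0,90,-1],[0,0,0,0,0,90,-1],[0,0,0,0,0,90,-1]]]' >/dev/null
python3 -m creep '[[[0,0,0,0,0,90,-1],[0,0,0,0,0,90,-1],[0,0,0,0,0,90,-1],[0,0,0,0,0,90,-1],[0,0,0,0,0,90,-1],[0,0,0,0,0,90,-1],[0,0,0,0,0,90,-1],[0,0,0,0,0,90,-1],[0,0,0,0,0,90,-1],[0,0,0,0,0,90,-1],[0,0,0,0,0,90,-1],[0,0,0,0,0,90,-1]]]'
python3 - <<'E'
from k import *
print(bot.get_state()["q"])
p,Rt,d=pick(.5139,-.160,3.22,s=-1); print(qq(p,Rt)); chain([(p+[0,0,.06],Rt),(p,Rt)])
E
```

```text
clock: 5.4
tcp_pos: [0.4918, -0.1561, 0.1161]
ee_rot: [-2.933, -0.11, -1.054]
force: [-0.4, 0.3, -0.6]
grip_width: 0.998
gripper_force: 0.0
[-0.81193333 -0.29457215  2.19998261  0.68972087  0.88293317  0.33041489]
[-0.82785998 -0.24091853  2.38069221  0.86438827  0.72775186  0.07774586]
to [ 0.49  -0.162  0.073] row [-29.3, 5.5, 32.1] [0.3, 0.5, -0.1] n>= 0.9
to [ 0.49  -0.162  0.013] row [-38.6, 0.0, 46.0] [0.0, 0.0, 0.0] n>= 1.2
```

```bash

python3 -m creep '[[[-15,5,16,0,0,0,-1],[-29,5,32,0,0,0,-1],[-40,5,45,0,0,0,-1],[-50,5,57,0,0,0,-1],[-60,5,68,0,0,0,-1],[-68,5,78,0,0,0,-1],[-68,5,78,0,0,0,-1],[-68,5,78,0,0,0,-1]]]'
python3 -m creep '[[[0,0,0,0,0,0,1],[0,0,0,0,0,0,1],[0,0,0,0,0,0,1],[0,0,0,0,0,0,1],[0,0,0,0,0,0,1],[0,0,0,0,0,0,1],[0,0,0,0,0,0,1],[0,0,0,0,0,0,1]]]' 50
```

```text
clock: 6.2
tcp_pos: [0.4893, -0.1618, 0.0125]
ee_rot: [-2.934, -0.11, -1.053]
force: [0.3, 0.1, -0.0]
grip_width: 1.005
gripper_force: 0.0
clock: 7.0
tcp_pos: [0.4898, -0.1623, 0.0132]
ee_rot: [-2.933, -0.107, -1.055]
force: [-7.5, 1.3, 13.8]
grip_width: 0.518
gripper_force: 47.5
```

```bash
cat >> k.py <<'E'
from scipy.spatial.transform import Slerp
def path(A_,B_,n=11):
    sl=Slerp([0,1],R.concatenate([A_[1],B_[1]])); ms=[]
    Q=[qq(A_[0]+(B_[0]-A_[0])*t,sl(t)) for t in np.linspace(0,1,n)]
    if any(q is None for q in Q): return 'unreachable'
    Q=np.array(Q); return 'margin',np.minimum(Q-LO,HI-Q).min(1).round(2).tolist(),'maxstep',abs(np.diff(Q,axis=0)).max().round(2)
def now(): s=bot.get_state(); return s["tcp_pos"],R.from_rotvec(s["ee_rot"])
E
python3 - <<'E'
from k import *
p0,R0=now(); U=np.array([0,0,.13])
for ph in(-80,-90,-100):
    p,Rt,d=place2(-.105,np.radians(ph),bx=-.01,s=1)
    print(ph,qq(p,Rt).round(2)); W=[(p0,R0),(p0+U,R0),(p+U,Rt),(p,Rt)]
    for a,b in zip(W,W[1:]): print(path(a,b))
    chain(W[1:])
E
```

```text
-80 [ 0.38  0.49  1.63 -0.85  1.41  0.58]
('margin', [0.3, 0.32, 0.33, 0.35, 0.36, 0.35, 0.33, 0.32, 0.31, 0.3, 0.29], 'maxstep', np.float64(0.04))
('margin', [0.29, 0.33, 0.39, 0.46, 0.54, 0.63, 0.72, 0.81, 0.75, 0.65, 0.56], 'maxstep', np.float64(0.21))
('margin', [0.56, 0.56, 0.56, 0.55, 0.55, 0.55, 0.55, 0.55, 0.55, 0.54, 0.54], 'maxstep', np.float64(0.02))
to [ 0.49  -0.162  0.143] row [82.8, 0.3, -100.2] [0.0, 0.0, 0.0] n>= 2.6
to [0.601 0.049 0.155] row [105.1, -202.3, 71.1] [-9.1, -67.5, -100.5] n>= 14.1
to [0.601 0.049 0.025] row [99.6, -0.0, 83.6] [0.0, 0.0, 0.0] n>= 2.6
-90 [ 0.36  0.57  1.51 -0.78  1.53  0.64]
('margin', [0.3, 0.32, 0.33, 0.35, 0.36, 0.35, 0.33, 0.32, 0.31, 0.3, 0.29], 'maxstep', np.float64(0.04))
('margin', [0.29, 0.34, 0.4, 0.48, 0.57, 0.66, 0.76, 0.86, 0.79, 0.7, 0.6], 'maxstep', np.float64(0.22))
('margin', [0.6, 0.61, 0.61, 0.61, 0.61, 0.61, 0.61, 0.61, 0.61, 0.61, 0.61], 'maxstep', np.float64(0.02))
to [ 0.49  -0.162  0.143] row [82.8, 0.3, -100.2] [0.0, 0.0, 0.0] n>= 2.6
to [0.6   0.049 0.155] row [103.9, -202.4, 70.1] [-8.1, -72.1, -90.1] n>= 13.5
to [0.6   0.049 0.025] row [99.6, -0.0, 83.6] [0.0, 0.0, 0.0] n>= 2.6
-100 [ 0.33  0.64  1.39 -0.71  1.65  0.7 ]
('margin', [0.3, 0.32, 0.33, 0.35, 0.36, 0.35, 0.33, 0.32, 0.31, 0.3, 0.29], 'maxstep', np.float64(0.04))
('margin', [0.29, 0.34, 0.41, 0.5, 0.59, 0.7, 0.8, 0.91, 0.84, 0.75, 0.66], 'maxstep', np.float64(0.23))
('margin', [0.66, 0.66, 0.66, 0.67, 0.67, 0.67, 0.67, 0.68, 0.68, 0.68, 0.68], 'maxstep', np.float64(0.02))
to [ 0.49  -0.162  0.143] row [82.8, 0.3, -100.2] [0.0, 0.0, 0.0] n>= 2.6
to [0.598 0.049 0.155] row [102.6, -202.7, 69.1] [-7.1, -76.1, -79.5] n>= 12.8
to [0.598 0.049 0.025] row [99.6, 0.0, 83.6] [0.0, 0.0, 0.0] n>= 2.6
```

```bash

python3 -m creep '[[[20,0,-25,0,0,0,1],[45,0,-54,0,0,0,1],[83,0,-100,0,0,0,1],[83,0,-100,0,0,0,1],[83,0,-100,0,0,0,1]]]'
python3 -m creep '[[[103,-202,70,-8.1,-72.1,-90.1,1],[103,-202,70,-8.1,-72.1,-90.1,1],[103,-202,70,-8.1,-72.1,-90.1,1],[103,-202,70,-8.1,-72.1,-90.1,1],[103,-202,70,-8.1,-72.1,-90.1,1],[103,-202,70,-8.1,-72.1,-90.1,1],[103,-202,70,-8.1,-72.1,-90.1,1],[103,-202,70,-8.1,-72.1,-90.1,1],[103,-202,70,-8.1,-72.1,-90.1,1],[103,-202,70,-8.1,-72.1,-90.1,1],[103,-202,70,-8.1,-72.1,-90.1,1],[103,-202,70,-8.1,-72.1,-90.1,1]]]'
python3 - <<'E'
from k import *
p,Rt,d=place2(-.105,np.radians(-90),bx=-.01,s=1); chain([(p+[0,0,.13],Rt),(p,Rt)])
b=bot.grab_frame("scene")["color"][60:340,130:430];a=bot.grab_frame("top")["color"][120:330,130:410]
cv2.imwrite("pics/c1.png",np.hstack([cv2.resize(a,(400,300)),cv2.resize(b,(400,373))[:300]])[:,:,::-1])
E
```

```text
clock: 7.5
tcp_pos: [0.4902, -0.1623, 0.1441]
ee_rot: [-2.934, -0.109, -1.057]
force: [-0.0, 1.4, -2.5]
grip_width: 0.513
gripper_force: 49.9
clock: 8.7
tcp_pos: [0.5984, 0.0489, 0.1508]
ee_rot: [2.203, 1.447, -0.453]
force: [0.4, -0.8, -1.1]
grip_width: 0.512
gripper_force: 50.0
to [0.6   0.049 0.155] row [-1.9, 1.9, -3.3] [-2.6, -16.9, -20.5] n>= 3.1
to [0.6   0.049 0.025] row [99.6, -0.0, 83.6] [0.0, 0.0, 0.0] n>= 2.6
```

View pics/c1.png

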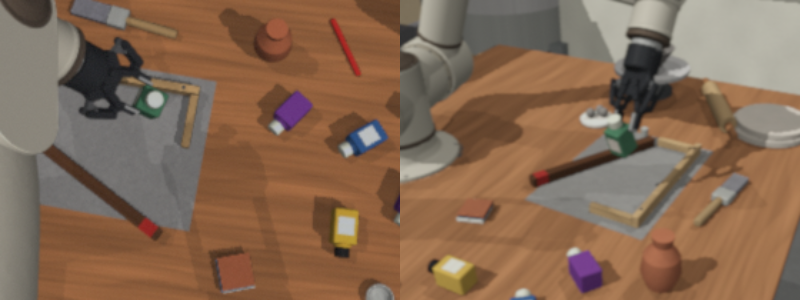

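The green bottle is held upright over the bay (top crop (152,100)). Finishing the rotation, then descending to just above the table.

```bash

python3 -m creep '[[[-2,2,-3,-2.6,-16.9,-20.5,1],[-2,2,-3,-2.6,-16.9,-20.5,1],[-2,2,-3,-2.6,-16.9,-20.5,1],[-2,2,-3,-2.6,-16.9,-20.5,1],[-2,2,-3,-2.6,-16.9,-20.5,1],[-2,2,-3,-2.6,-16.9,-20.5,1]]]'
python3 -m creep '[[[25,0,21,0,0,0,1],[50,0,42,0,0,0,1],[75,0,63,0,0,0,1],[85,0,71,0,0,0,1],[92,0,77,0,0,0,1],[95,0,80,0,0,0,1],[95,0,80,0,0,0,1]]]'
python3 - <<'E'
from k import *
p,Rt,d=place2(-.105,np.radians(-90),bx=-.01,s=1); chain([(p,Rt)])
E
```

```text
clock: 9.4
tcp_pos: [0.6, 0.0475, 0.1574]
ee_rot: [1.766, 1.656, -0.806]
force: [0.4, 0.0, -0.8]
grip_width: 0.514
gripper_force: 50.1
clock: 10.1
tcp_pos: [0.6012, 0.0482, 0.0338]
ee_rot: [1.762, 1.657, -0.808]
force: [1.1, -0.1, -0.7]
grip_width: 0.51
gripper_force: 50.1
to [0.6   0.049 0.025] row [6.9, -1.7, 5.5] [0.1, -0.3, -0.6] n>= 0.2
```

Descend 2 mm at a time vertically (tool x 0.766, z 0.643 per unit down).

```bash
for i in 1; do
python3 -m creep '[[[1.5,0,1.3,0,0,0,1],[3,0,2.6,0,0,0,1],[3,0,2.6,0,0,0,1]]]'
python3 -m creep '[[[1.5,0,1.3,0,0,0,1],[1.5,0,1.3,0,0,0,1],[1.5,0,1.3,0,0,0,1]]]'
python3 -m creep '[[[1.5,0,1.3,0,0,0,1],[1.5,0,1.3,0,0,0,1],[1.5,0,1.3,0,0,0,1]]]'; done
```

```text
clock: 10.4
tcp_pos: [0.6009, 0.0482, 0.0293]
ee_rot: [1.761, 1.658, -0.809]
force: [-0.7, 0.6, -1.0]
grip_width: 0.515
gripper_force: 50.1
clock: 10.7
tcp_pos: [0.601, 0.0483, 0.0274]
ee_rot: [1.76, 1.658, -0.809]
force: [0.9, 1.8, 2.8]
grip_width: 0.515
gripper_force: 50.1
clock: 11.0
tcp_pos: [0.6012, 0.0485, 0.0269]
ee_rot: [1.76, 1.656, -0.808]
force: [-4.8, 8.5, 19.4]
grip_width: 0.513
gripper_force: 52.0
```

```bash

python3 -m creep '[[[-1.2,0,-1,0,0,0,-0.4],[-1.2,0,-1,0,0,0,-0.4],[-1.2,0,-1,0,0,0,-0.4],[-1.2,0,-1,0,0,0,-0.4],[-1.2,0,-1,0,0,0,-0.4]]]'
python3 -m creep '[[[0,0,-15,0,0,0,-0.4],[0,0,-35,0,0,0,-0.4],[0,0,-60,0,0,0,-0.4],[-30,0,-90,0,0,0,-0.4],[-60,0,-120,0,0,0,-0.4],[-80,0,-140,0,0,0,-0.4],[-80,0,-140,0,0,0,-0.4]]]'
python3 - <<'E'
from k import *
ft=bot.grab_frame("top");fs=bot.grab_frame("scene")
for c in('blue','yellow'): print(c,locate(c,ft,fs)[:2])
print(now()[0], bot.get_state()["q"])
b=fs["color"][60:340,130:430];a=ft["color"][120:330,130:410]
cv2.imwrite("pics/c2.png",np.hstack([cv2.resize(a,(400,300)),cv2.resize(b,(400,373))[:300]])[:,:,::-1])
E
```

```text
clock: 11.5
tcp_pos: [0.6007, 0.048, 0.0265]
ee_rot: [1.761, 1.658, -0.81]
force: [-0.1, -0.5, 0.4]
grip_width: 0.701
gripper_force: 0.0
clock: 12.2
tcp_pos: [0.6039, 0.1048, 0.1832]
ee_rot: [1.763, 1.656, -0.801]
force: [0.7, 0.4, -0.2]
grip_width: 0.697
gripper_force: 0.0
blue (array([ 0.63396017, -0.37510145,  2.31304074]), np.float64(0.5099756834543404))
yellow (array([ 0.4704121 , -0.31992817,  3.16707916]), np.float64(0.2861703400174397))
[0.60291033 0.10406929 0.17882649] [ 0.43585036  0.52586274  1.24379004 -0.76420793  1.79385532  0.48595689]
```

View pics/c2.png

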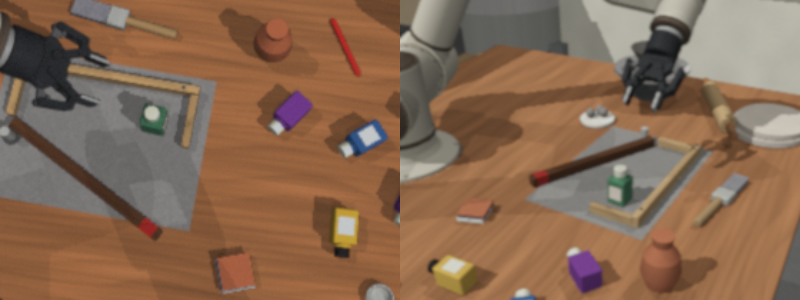

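Green stands upright in the bay's right part, caps up. Next is yellow.

```bash
python3 - <<'E'
from k import *
ft=bot.grab_frame("top"); g=ray(ft,152*.7+130,118*.7+119,.03); print('green bay',Rb.inv().apply(g-[BAY[0],BAY[1],0]))
p0,R0=now()
p,Rt,d=pick(.4704,-.3199,3.166,s=-1)
W=[(p0,R0),(np.array([.52,-.12,.20]),Rt),(p+[0,0,.08],Rt),(p,Rt)]
for a,b in zip(W,W[1:]): print(path(a,b))
print(qq(p,Rt).round(2)); chain(W[1:])
E
```

```text
green bay [-0.01022701 -0.10114227  0.03      ]
('margin', [0.62, 0.72, 0.8, 0.89, 0.8, 0.7, 0.6, 0.5, 0.41, 0.33, 0.26], 'maxstep', np.float64(0.21))
('margin', [0.26, 0.27, 0.28, 0.3, 0.32, 0.35, 0.38, 0.41, 0.44, 0.48, 0.52], 'maxstep', np.float64(0.08))
('margin', [0.52, 0.53, 0.52, 0.51, 0.5, 0.5, 0.49, 0.48, 0.47, 0.46, 0.45], 'maxstep', np.float64(0.02))
[-1.16 -0.06  2.23  0.88  0.89 -0.16]
to [ 0.52 -0.12  0.2 ] row [-164.6, -69.8, 159.5] [8.2, 71.0, 92.7] n>= 13.6
to [ 0.446 -0.32   0.093] row [-129.1, 198.6, 31.8] [0.0, 0.0, 0.0] n>= 4.8
to [ 0.446 -0.32   0.013] row [-51.4, 0.0, 61.3] [0.0, 0.0, 0.0] n>= 1.6
```

```bash

python3 -m creep '[[[-165,-70,160,8.2,71,92.7,-1],[-165,-70,160,8.2,71,92.7,-1],[-165,-70,160,8.2,71,92.7,-1],[-165,-70,160,8.2,71,92.7,-1],[-165,-70,160,8.2,71,92.7,-1],[-165,-70,160,8.2,71,92.7,-1],[-165,-70,160,8.2,71,92.7,-1],[-165,-70,160,8.2,71,92.7,-1],[-165,-70,160,8.2,71,92.7,-1],[-165,-70,160,8.2,71,92.7,-1],[-165,-70,160,8.2,71,92.7,-1],[-165,-70,160,8.2,71,92.7,-1]]]'
python3 - <<'E'
from k import *
p,Rt,d=pick(.4704,-.3199,3.166,s=-1); print(path(now(),(p+[0,0,.08],Rt)));chain([(p+[0,0,.08],Rt)])
E
```

```text
clock: 13.55
tcp_pos: [0.5198, -0.1212, 0.1997]
ee_rot: [2.937, 0.295, 0.838]
force: [0.6, 0.5, -0.5]
grip_width: 1.0
gripper_force: 0.0
('margin', [0.34, 0.34, 0.34, 0.34, 0.35, 0.37, 0.39, 0.42, 0.45, 0.48, 0.52], 'maxstep', np.float64(0.08))
to [ 0.446 -0.32   0.093] row [-156.8, 170.0, 55.5] [1.0, 8.2, 10.7] n>= 4.8
```

```bash

python3 -m creep '[[[-157,170,55,1,8.2,10.7,-1],[-157,170,55,1,8.2,10.7,-1],[-157,170,55,1,8.2,10.7,-1],[-157,170,55,1,8.2,10.7,-1],[-157,170,55,1,8.2,10.7,-1],[-157,170,55,1,8.2,10.7,-1],[-157,170,55,1,8.2,10.7,-1],[-157,170,55,1,8.2,10.7,-1]]]'
python3 - <<'E'
from k import *
ft=bot.grab_frame("top");fs=bot.grab_frame("scene")
print(locate('blue',ft,fs)[:2]); 
h=blob(masks(fs,'yellow'),proj(fs,[.44,-.32,.03])[0],40); print(None if h is None else h.reshape(-1,2).mean(0))
p,Rt,d=pick(.4704,-.3199,3.166,s=-1); chain([(p,Rt)])
E
```

```text
clock: 14.35
tcp_pos: [0.4465, -0.3206, 0.0938]
ee_rot: [-2.946, -0.041, -1.066]
force: [0.2, 0.2, -0.1]
grip_width: 1.001
gripper_force: 0.0
(array([ 0.63342874, -0.37546389,  2.28438424]), np.float64(0.5152918841059109))
[172.11764706 266.82352941]
to [ 0.446 -0.32   0.013] row [-53.1, 0.1, 62.6] [-0.0, 0.2, 0.3] n>= 1.6
```

```bash

python3 -m creep '[[[-15,0,18,0,0,0,-1],[-30,0,35,0,0,0,-1],[-42,0,50,0,0,0,-1],[-53,0,62,0,0,0,-1],[-53,0,62,0,0,0,-1],[-53,0,62,0,0,0,-1]]]'
python3 -m creep '[[[0,0,0,0,0,0,1],[0,0,0,0,0,0,1],[0,0,0,0,0,0,1],[0,0,0,0,0,0,1],[0,0,0,0,0,0,1],[0,0,0,0,0,0,1],[0,0,0,0,0,0,1],[0,0,0,0,0,0,1]]]' 50
python3 -m creep '[[[20,0,-25,0,0,0,1],[45,0,-54,0,0,0,1],[83,0,-100,0,0,0,1],[100,0,-120,0,0,0,1],[100,0,-120,0,0,0,1]]]'
python3 - <<'E'
from k import *
p,Rt,d=place2(-.01,np.radians(-90),bx=-.01,s=1); W=[now(),(p+[0,0,.13],Rt),(p,Rt)]
for a,b in zip(W,W[1:]): print(path(a,b))
chain(W[1:])
E
```

```text
clock: 15.05
tcp_pos: [0.4462, -0.321, 0.0139]
ee_rot: [-2.947, -0.045, -1.068]
force: [0.4, 0.1, 0.9]
grip_width: 1.0
gripper_force: 0.0
clock: 15.85
tcp_pos: [0.446, -0.3218, 0.014]
ee_rot: [-2.948, -0.044, -1.07]
force: [-3.4, 2.3, 8.9]
grip_width: 0.502
gripper_force: 49.4
clock: 16.35
tcp_pos: [0.4464, -0.3225, 0.1748]
ee_rot: [2.951, 0.047, 1.075]
force: [-0.3, -0.4, -1.5]
grip_width: 0.499
gripper_force: 51.9
('margin', [0.46, 0.42, 0.41, 0.45, 0.51, 0.61, 0.72, 0.85, 0.8, 0.72, 0.64], 'maxstep', np.float64(0.22))
('margin', [0.64, 0.65, 0.65, 0.65, 0.66, 0.66, 0.66, 0.66, 0.66, 0.67, 0.67], 'maxstep', np.float64(0.02))
to [0.604 0.143 0.155] row [121.5, -461.5, 121.3] [-7.5, -71.0, -92.8] n>= 13.6
to [0.604 0.143 0.025] row [99.6, -0.0, 83.6] [0.0, 0.0, 0.0] n>= 2.6
```

```bash

python3 -m creep '[[[147,-461,90,-7.5,-71,-92.8,1],[147,-461,90,-7.5,-71,-92.8,1],[147,-461,90,-7.5,-71,-92.8,1],[147,-461,90,-7.5,-71,-92.8,1],[147,-461,90,-7.5,-71,-92.8,1],[147,-461,90,-7.5,-71,-92.8,1],[147,-461,90,-7.5,-71,-92.8,1],[147,-461,90,-7.5,-71,-92.8,1],[147,-461,90,-7.5,-71,-92.8,1],[147,-461,90,-7.5,-71,-92.8,1],[147,-461,90,-7.5,-71,-92.8,1],[147,-461,90,-7.5,-71,-92.8,1]]]'
python3 - <<'E'
from k import *
p,Rt,d=place2(-.01,np.radians(-90),bx=-.01,s=1); W=[now(),(p+[0,0,.13],Rt),(p+[0,0,.007],Rt)]
chain(W[1:])
E
```

```text
clock: 17.55
tcp_pos: [0.6005, 0.1393, 0.1918]
ee_rot: [2.305, 1.369, -0.352]
force: [2.2, -2.6, 0.1]
grip_width: 0.5
gripper_force: 51.8
to [0.604 0.143 0.155] row [20.7, -7.0, 30.1] [-3.2, -20.9, -26.0] n>= 3.9
to [0.604 0.143 0.032] row [94.2, -0.0, 79.1] [0.0, 0.0, 0.0] n>= 2.5
```

```bash

python3 -m creep '[[[21,-7,30,-3.2,-20.9,-26,1],[21,-7,30,-3.2,-20.9,-26,1],[21,-7,30,-3.2,-20.9,-26,1],[21,-7,30,-3.2,-20.9,-26,1],[21,-7,30,-3.2,-20.9,-26,1],[21,-7,30,-3.2,-20.9,-26,1],[21,-7,30,-3.2,-20.9,-26,1]]]'
python3 -m creep '[[[25,0,21,0,0,0,1],[50,0,42,0,0,0,1],[75,0,63,0,0,0,1],[85,0,71,0,0,0,1],[91,0,76.5,0,0,0,1],[94,0,79,0,0,0,1],[94,0,79,0,0,0,1]]]'
python3 - <<'E'
from k import *
p,Rt,d=place2(-.01,np.radians(-90),bx=-.01,s=1); chain([(p,Rt)])
fs=bot.grab_frame("scene");cv2.imwrite("pics/c3.png",cv2.resize(fs["color"][60:300,160:440],(700,600))[:,:,::-1])
E
```

```text
clock: 18.25
tcp_pos: [0.6047, 0.1411, 0.1559]
ee_rot: [1.764, 1.659, -0.809]
force: [0.1, 0.1, -0.4]
grip_width: 0.502
gripper_force: 51.9
clock: 18.95
tcp_pos: [0.6053, 0.1419, 0.0334]
ee_rot: [1.761, 1.66, -0.811]
force: [-0.8, 0.0, -0.4]
grip_width: 0.497
gripper_force: 51.9
to [0.604 0.143 0.025] row [7.4, -1.1, 4.4] [-0.0, -0.3, -0.4] n>= 0.2
```

View pics/c3.png

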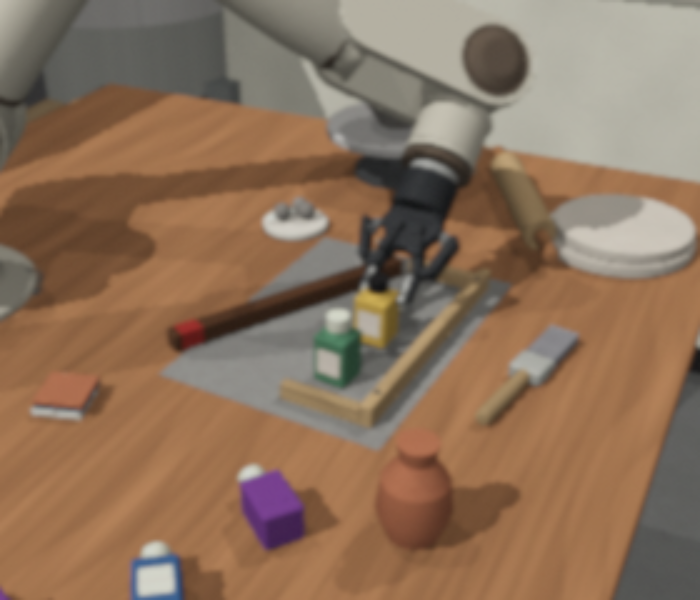

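The picture shows yellow held upright (375,318) beside the standing green (337,350), with a gap between them. Lowering until contact.

```bash

python3 -m creep '[[[1.5,0,1.3,0,0,0,1],[3,0,2.6,0,0,0,1],[3,0,2.6,0,0,0,1]]]'
python3 -m creep '[[[1.5,0,1.3,0,0,0,1],[1.5,0,1.3,0,0,0,1],[1.5,0,1.3,0,0,0,1]]]'
python3 -m creep '[[[1,0,0.8,0,0,0,1],[1,0,0.8,0,0,0,1],[1,0,0.8,0,0,0,1]]]'
```

```text
clock: 19.3
tcp_pos: [0.6049, 0.1419, 0.0286]
ee_rot: [1.76, 1.661, -0.813]
force: [-0.6, -0.4, -0.5]
grip_width: 0.496
gripper_force: 51.9
clock: 19.6
tcp_pos: [0.605, 0.1418, 0.0266]
ee_rot: [1.759, 1.661, -0.813]
force: [0.1, -0.1, -0.4]
grip_width: 0.494
gripper_force: 51.9
clock: 19.9
tcp_pos: [0.6051, 0.142, 0.0263]
ee_rot: [1.76, 1.66, -0.812]
force: [-2.4, 2.7, 9.8]
grip_width: 0.5
gripper_force: 52.8
```

```bash

python3 -m creep '[[[-0.5,0,-0.4,0,0,0,-0.4],[-0.5,0,-0.4,0,0,0,-0.4],[-0.5,0,-0.4,0,0,0,-0.4],[-0.5,0,-0.4,0,0,0,-0.4],[-0.5,0,-0.4,0,0,0,-0.4]]]'
python3 -m creep '[[[0,0,-15,0,0,0,-0.4],[0,0,-35,0,0,0,-0.4],[0,0,-60,0,0,0,-0.4],[-30,0,-90,0,0,0,-0.4],[-60,0,-120,0,0,0,-0.4],[-80,0,-140,0,0,0,-0.4],[-80,0,-140,0,0,0,-0.4]]]'
python3 - <<'E'
from k import *
ft=bot.grab_frame("top");fs=bot.grab_frame("scene")
b,f=locate('blue',ft,fs)[:2]; print(b,f)
p0,R0=now()
p,Rt,d=pick(*b,s=-1)
W=[(p0,R0),(np.array([.55,-.15,.22]),Rt),(p+[0,0,.08],Rt),(p,Rt)]
for a,c in zip(W,W[1:]): print(path(a,c))
print(qq(p,Rt).round(2)); chain(W[1:])
E
```

```text
clock: 20.4
tcp_pos: [0.6049, 0.1418, 0.0258]
ee_rot: [1.76, 1.661, -0.813]
force: [-0.2, 0.1, -0.2]
grip_width: 0.703
gripper_force: 0.0
clock: 21.1
tcp_pos: [0.6083, 0.1986, 0.1827]
ee_rot: [1.762, 1.66, -0.804]
force: [-0.2, -0.7, 0.5]
grip_width: 0.704
gripper_force: 0.0
[ 0.63342874 -0.37546389  2.28438424] 0.5165971541336479
('margin', [0.65, 0.7, 0.75, 0.79, 0.82, 0.84, 0.77, 0.68, 0.59, 0.52, 0.32], 'maxstep', np.float64(0.22))
('margin', [0.32, 0.35, 0.38, 0.41, 0.44, 0.47, 0.5, 0.47, 0.43, 0.4, 0.36], 'maxstep', np.float64(0.05))
('margin', [0.36, 0.35, 0.33, 0.32, 0.3, 0.29, 0.27, 0.26, 0.25, 0.23, 0.22], 'maxstep', np.float64(0.02))
[-0.53  0.18  1.97 -0.59  0.38  2.38]
to [ 0.55 -0.15  0.22] row [-258.7, -37.9, 240.1] [12.3, 40.7, 142.8] n>= 17.3
to [ 0.618 -0.357  0.093] row [72.2, 84.5, 226.8] [0.0, 0.0, 0.0] n>= 5.1
to [ 0.618 -0.357  0.013] row [-51.4, 0.0, 61.3] [0.0, 0.0, 0.0] n>= 1.6
```

```bash

python3 -m creep '[[[-259,-38,240,12.3,40.7,142.8,-1],[-259,-38,240,12.3,40.7,142.8,-1],[-259,-38,240,12.3,40.7,142.8,-1],[-259,-38,240,12.3,40.7,142.8,-1],[-259,-38,240,12.3,40.7,142.8,-1],[-259,-38,240,12.3,40.7,142.8,-1],[-259,-38,240,12.3,40.7,142.8,-1],[-259,-38,240,12.3,40.7,142.8,-1],[-259,-38,240,12.3,40.7,142.8,-1],[-259,-38,240,12.3,40.7,142.8,-1],[-259,-38,240,12.3,40.7,142.8,-1],[-259,-38,240,12.3,40.7,142.8,-1]]]'
python3 - <<'E'
from k import *
p,Rt,d=pick(.6335,-.3755,2.3,s=-1); print(path(now(),(p+[0,0,.08],Rt)));chain([(p+[0,0,.08],Rt)]);print(bot.get_state()["q"])
E
```

```text
clock: 22.4
tcp_pos: [0.5496, -0.1507, 0.2189]
ee_rot: [2.642, -0.188, 0.357]
force: [-0.7, -0.4, -0.1]
grip_width: 1.0
gripper_force: 0.0
('margin', [0.61, 0.61, 0.62, 0.62, 0.63, 0.65, 0.63, 0.56, 0.49, 0.42, 0.36], 'maxstep', np.float64(0.07))
to [ 0.618 -0.358  0.093] row [44.2, 115.4, 219.3] [4.3, 12.8, 42.9] n>= 5.2
[-0.13684993 -0.04967613  1.71480935 -0.4792509   1.20353961  1.6886787 ]
```

```bash

python3 -m creep '[[[44,115,219,4.3,12.8,42.9,-1],[44,115,219,4.3,12.8,42.9,-1],[44,115,219,4.3,12.8,42.9,-1],[44,115,219,4.3,12.8,42.9,-1],[44,115,219,4.3,12.8,42.9,-1],[44,115,219,4.3,12.8,42.9,-1],[44,115,219,4.3,12.8,42.9,-1],[44,115,219,4.3,12.8,42.9,-1]]]'
python3 - <<'E'
from k import *
p,Rt,d=pick(.6335,-.3755,2.3,s=-1); chain([(p,Rt)])
fs=bot.grab_frame("scene");w=bot.grab_frame("wrist")
h=blob(masks(fs,'blue'),proj(fs,[.61,-.35,.03])[0],40); print(None if h is None else h.reshape(-1,2).mean(0), proj(fs,body(.6335,-.3755,2.3)).mean(0))
cv2.imwrite("pics/c4.png",np.hstack([cv2.resize(w["color"],(400,300)),cv2.resize(fs["color"][200:380,130:370],(400,300))])[:,:,::-1])
E
```

```text
clock: 23.2
tcp_pos: [0.6182, -0.3567, 0.0937]
ee_rot: [2.482, -1.1, 0.898]
force: [0.8, 0.3, -0.2]
grip_width: 1.0
gripper_force: 0.0
to [ 0.618 -0.358  0.013] row [-51.8, 0.8, 62.3] [-0.0, 0.1, 0.4] n>= 1.6
[225.46666667 300.53333333] [220.60975286 293.51560115]
```

View pics/c4.png

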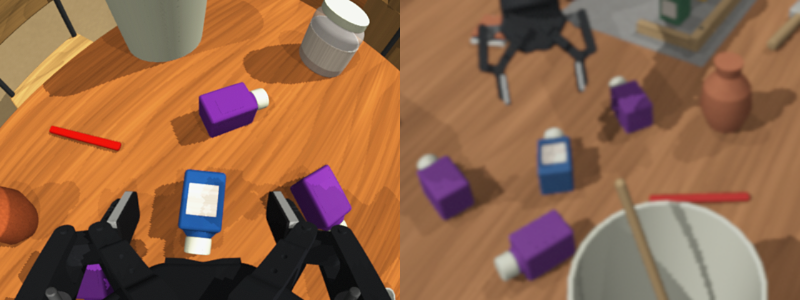

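Wrist view: blue is centred (200,205) between the fingers, with a purple bottle at (320,195) near the right finger. Checking that clearance.

```bash
python3 - <<'E'
from k import *
ft=bot.grab_frame("top")
h=cv2.cvtColor(ft["color"],cv2.COLOR_RGB2HSV); m=cv2.inRange(h,(125,100,30),(155,255,255)); m=cv2.morphologyEx(m,cv2.MORPH_CLOSE,np.ones((3,3)))
n,l,s,c=cv2.connectedComponentsWithStats(m)
bz=np.array([np.cos(2.3),np.sin(2.3)]);yy=np.array([-bz[1],bz[0]])
for i in range(1,n):
    if s[i,4]>40:
        pts=cv2.convexHull(np.argwhere(l==i)[:,::-1].astype(np.float32)).reshape(-1,2)
        W=np.array([ray(ft,*q,.03)[:2] for q in pts])-[.6335,-.3755]
        print(c[i].round(),'along',(W@bz).min().round(3),(W@bz).max().round(3),'lat',(W@yy).min().round(3),(W@yy).max().round(3))
E
```

```text
[335. 196.] along 0.082 0.154 lat -0.15 -0.099
[427. 201.] along -0.119 -0.049 lat -0.004 0.068
[419. 258.] along -0.007 0.074 lat 0.11 0.172
```

```bash

python3 -m creep '[[[-15,0,18,0,0,0,-1],[-30,0,35,0,0,0,-1],[-42,0,50,0,0,0,-1],[-52,1,62,0,0,0,-1],[-52,1,62,0,0,0,-1],[-52,1,62,0,0,0,-1]]]'
python3 -m creep '[[[0,0,0,0,0,0,1],[0,0,0,0,0,0,1],[0,0,0,0,0,0,1],[0,0,0,0,0,0,1],[0,0,0,0,0,0,1],[0,0,0,0,0,0,1],[0,0,0,0,0,0,1],[0,0,0,0,0,0,1]]]' 50
python3 -m creep '[[[20,0,-25,0,0,0,1],[45,0,-54,0,0,0,1],[83,0,-100,0,0,0,1],[115,0,-138,0,0,0,1],[115,0,-138,0,0,0,1]]]'
python3 - <<'E'
from k import *
p,Rt,d=place2(.085,np.radians(-90),bx=-.01,s=1); M=np.array([.58,-.05,.24]);W=[now(),(M,Rt),(p+[0,0,.16],Rt),(p+[0,0,.007],Rt)]
for a,b in zip(W,W[1:]): print(path(a,b))
chain(W[1:])
E
```

```text
clock: 23.95
tcp_pos: [0.6179, -0.3577, 0.0141]
ee_rot: [2.481, -1.1, 0.901]
force: [0.4, 0.2, 0.4]
grip_width: 0.999
gripper_force: 0.0
clock: 24.75
tcp_pos: [0.618, -0.3582, 0.0145]
ee_rot: [2.48, -1.101, 0.903]
force: [-2.5, 3.9, 8.2]
grip_width: 0.497
gripper_force: 50.6
clock: 25.25
tcp_pos: [0.6192, -0.358, 0.2011]
ee_rot: [2.476, -1.1, 0.913]
force: [-0.2, -0.9, -0.4]
grip_width: 0.496
gripper_force: 51.6
('margin', [0.55, 0.68, 0.72, 0.75, 0.78, 0.82, 0.8, 0.74, 0.67, 0.61, 0.56], 'maxstep', np.float64(0.2))
('margin', [0.56, 0.57, 0.58, 0.59, 0.6, 0.61, 0.62, 0.63, 0.64, 0.65, 0.65], 'maxstep', np.float64(0.07))
('margin', [0.65, 0.66, 0.67, 0.68, 0.68, 0.69, 0.69, 0.7, 0.7, 0.7, 0.71], 'maxstep', np.float64(0.02))
to [ 0.58 -0.05  0.24] row [-168.5, -177.3, -195.1] [-11.8, -42.0, -142.1] n>= 17.3
to [0.609 0.238 0.185] row [228.2, 14.4, -186.3] [0.0, 0.0, 0.0] n>= 5.9
to [0.609 0.238 0.032] row [117.2, -0.0, 98.3] [0.0, 0.0, 0.0] n>= 3.1
```

```bash

python3 -m creep '[[[-168,-177,-195,-11.8,-42,-142,1],[-168,-177,-195,-11.8,-42,-142,1],[-168,-177,-195,-11.8,-42,-142,1],[-168,-177,-195,-11.8,-42,-142,1],[-168,-177,-195,-11.8,-42,-142,1],[-168,-177,-195,-11.8,-42,-142,1],[-168,-177,-195,-11.8,-42,-142,1],[-168,-177,-195,-11.8,-42,-142,1],[-168,-177,-195,-11.8,-42,-142,1],[-168,-177,-195,-11.8,-42,-142,1],[-168,-177,-195,-11.8,-42,-142,1],[-168,-177,-195,-11.8,-42,-142,1]]]'
python3 - <<'E'
from k import *
p,Rt,d=place2(.085,np.radians(-90),bx=-.01,s=1); M=np.array([.59,0.05,.24]);W=[now(),(M,Rt),(p+[0,0,.16],Rt),(p+[0,0,.007],Rt)]
for a,b in zip(W,W[1:]): print(path(a,b))
chain(W[1:])
E
```

```text
clock: 26.45
tcp_pos: [0.5789, -0.05, 0.2333]
ee_rot: [2.344, 0.955, -0.339]
force: [-0.4, -0.7, -1.7]
grip_width: 0.498
gripper_force: 51.7
('margin', [0.76, 0.74, 0.72, 0.71, 0.69, 0.67, 0.66, 0.64, 0.62, 0.61, 0.59], 'maxstep', np.float64(0.06))
('margin', [0.59, 0.6, 0.6, 0.61, 0.62, 0.62, 0.63, 0.64, 0.64, 0.65, 0.65], 'maxstep', np.float64(0.05))
('margin', [0.65, 0.66, 0.67, 0.68, 0.68, 0.69, 0.69, 0.7, 0.7, 0.7, 0.71], 'maxstep', np.float64(0.02))
to [0.59 0.05 0.24] row [60.5, -47.0, -65.5] [-4.1, -12.9, -42.9] n>= 5.2
to [0.609 0.238 0.185] row [163.7, 9.6, -109.4] [0.0, 0.0, 0.0] n>= 3.9
to [0.609 0.238 0.032] row [117.2, -0.0, 98.3] [0.0, 0.0, 0.0] n>= 3.1
```

```bash

python3 -m creep '[[[60,-47,-65,-4.1,-12.9,-42.9,1],[60,-47,-65,-4.1,-12.9,-42.9,1],[60,-47,-65,-4.1,-12.9,-42.9,1],[60,-47,-65,-4.1,-12.9,-42.9,1],[60,-47,-65,-4.1,-12.9,-42.9,1],[60,-47,-65,-4.1,-12.9,-42.9,1],[60,-47,-65,-4.1,-12.9,-42.9,1],[60,-47,-65,-4.1,-12.9,-42.9,1]]]'
python3 -m creep '[[[164,10,-109,0,0,0,1],[164,10,-109,0,0,0,1],[164,10,-109,0,0,0,1],[164,10,-109,0,0,0,1],[164,10,-109,0,0,0,1],[164,10,-109,0,0,0,1],[164,10,-109,0,0,0,1]]]'
python3 - <<'E'
from k import *
p,Rt,d=place2(.085,np.radians(-90),bx=-.01,s=1)
chain([(p+[0,0,.009],Rt)])
E
```

```text
clock: 27.25
tcp_pos: [0.59, 0.0492, 0.2406]
ee_rot: [1.761, 1.655, -0.812]
force: [-0.7, -0.4, -1.8]
grip_width: 0.498
gripper_force: 51.7
clock: 27.95
tcp_pos: [0.611, 0.2365, 0.186]
ee_rot: [1.76, 1.656, -0.813]
force: [-0.5, -0.8, -1.2]
grip_width: 0.501
gripper_force: 51.8
to [0.609 0.238 0.034] row [117.4, -2.7, 96.6] [-0.0, -0.1, -0.5] n>= 3.0
```

```bash

python3 -m creep '[[[30,-1,25,0,0,0,1],[60,-2,50,0,0,0,1],[85,-2,70,0,0,0,1],[102,-2,84,0,0,0,1],[112,-2,92,0,0,0,1],[117,-2,97,0,0,0,1],[117,-2,97,0,0,0,1]]]'
python3 -m creep '[[[1.5,0,1.3,0,0,0,1],[3,0,2.6,0,0,0,1],[3,0,2.6,0,0,0,1]]]'
python3 -m creep '[[[1.5,0,1.3,0,0,0,1],[1.5,0,1.3,0,0,0,1],[1.5,0,1.3,0,0,0,1]]]'
python3 -m creep '[[[1,0,0.8,0,0,0,1],[1,0,0.8,0,0,0,1],[1,0,0.8,0,0,0,1]]]'
```

```text
clock: 28.65
tcp_pos: [0.6097, 0.2383, 0.0334]
ee_rot: [1.758, 1.658, -0.814]
force: [0.3, 0.4, -0.4]
grip_width: 0.501
gripper_force: 51.9
clock: 28.95
tcp_pos: [0.6096, 0.2386, 0.0295]
ee_rot: [1.758, 1.658, -0.813]
force: [-0.4, 0.3, -1.4]
grip_width: 0.496
gripper_force: 51.9
clock: 29.25
tcp_pos: [0.6094, 0.2385, 0.0271]
ee_rot: [1.757, 1.658, -0.814]
force: [-0.3, -0.4, -1.8]
grip_width: 0.494
gripper_force: 51.9
clock: 29.55
tcp_pos: [0.6095, 0.2385, 0.0258]
ee_rot: [1.757, 1.658, -0.814]
force: [0.6, -0.1, -1.9]
grip_width: 0.493
gripper_force: 51.9
```

```bash

python3 -m creep '[[[1,0,0.8,0,0,0,1],[1,0,0.8,0,0,0,1],[1,0,0.8,0,0,0,1]]]'
python3 -m creep '[[[1,0,0.8,0,0,0,1],[1,0,0.8,0,0,0,1],[1,0,0.8,0,0,0,1]]]'
```

```text
clock: 29.85
tcp_pos: [0.6095, 0.2385, 0.0245]
ee_rot: [1.757, 1.658, -0.814]
force: [-0.2, 0.5, -2.1]
grip_width: 0.498
gripper_force: 51.9
clock: 30.15
tcp_pos: [0.6096, 0.2386, 0.0235]
ee_rot: [1.757, 1.658, -0.814]
force: [0.8, 2.6, 2.1]
grip_width: 0.497
gripper_force: 52.1
```

Contact. Releasing and backing off the same way.

```bash

python3 -m creep '[[[0,0,0,0,0,0,-0.4],[0,0,0,0,0,0,-0.4],[0,0,0,0,0,0,-0.4],[0,0,0,0,0,0,-0.4],[0,0,0,0,0,0,-0.4]]]'
python3 -m creep '[[[0,0,-15,0,0,0,-0.4],[0,0,-35,0,0,0,-0.4],[0,0,-60,0,0,0,-0.4],[-30,0,-90,0,0,0,-0.4],[-60,0,-120,0,0,0,-0.4],[-80,0,-140,0,0,0,-0.4],[-80,0,-140,0,0,0,-0.4]]]'
python3 - <<'E'
from k import *
ft=bot.grab_frame("top");fs=bot.grab_frame("scene")
b=fs["color"][60:300,160:440];a=ft["color"][130:310,90:330]
cv2.imwrite("pics/c5.png",np.hstack([cv2.resize(a,(400,300)),cv2.resize(b,(400,343))[:300]])[:,:,::-1])
E
```

```text
clock: 30.65
tcp_pos: [0.6095, 0.2385, 0.0233]
ee_rot: [1.757, 1.658, -0.814]
force: [0.3, 0.3, 0.5]
grip_width: 0.699
gripper_force: 0.0
clock: 31.35
tcp_pos: [0.6126, 0.295, 0.1794]
ee_rot: [1.761, 1.657, -0.806]
force: [0.5, -0.1, -0.1]
grip_width: 0.699
gripper_force: 0.0
```

View pics/c5.png

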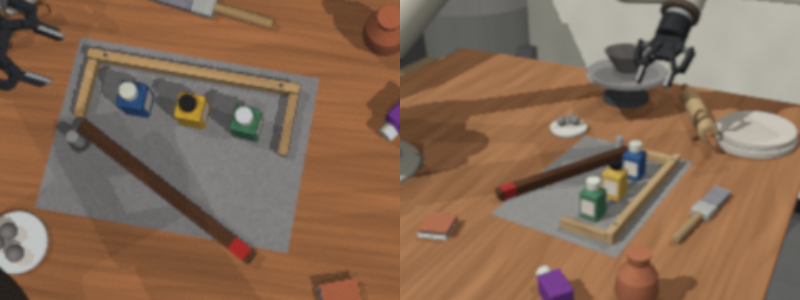

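All three bottles stand in the bay: blue (132,97), yellow (190,108), green (245,120). The batten is untouched. Next I plan the push: fingers shut, tool leaning 20° back, TCP on a 285 mm arc about the post.

```bash
cat >> k.py <<'E'
POST=np.array([.534,.3316])
def push(th,sg,z=.008,t=20,rad=.285):
    th=np.radians(th); u=np.array([np.cos(th),np.sin(th),0]); v=np.array([-np.sin(th),np.cos(th),0]); t=np.radians(t)
    d=np.sin(t)*v-np.cos(t)*np.array([0,0,1]); return np.array([*(POST+rad*u[:2]),z]),frame(d,u*sg)
E
python3 - <<'E'
from k import *
for t in(15,20):
  for sg in(1,-1):
    for th in(-127,-120,-106,-93,-92): q=qq(*push(th,sg,t=t)); print(t,sg,th,None if q is None else (q.round(2).tolist(),np.minimum(q-LO,HI-q).min().round(2)))
    a=push(-127,sg,t=t); M=(a[0]+[0,0,.19],a[1]); print(path(now(),M),path(M,a))
    chain([M,a])
E
```

```text
15 1 -127 ([0.26, -0.31, 2.28, -0.24, 1.02, 2.59], np.float64(0.22))
15 1 -120 ([0.16, -0.29, 2.27, -0.2, 0.97, 2.36], np.float64(0.39))
15 1 -106 ([0.02, -0.19, 2.19, -0.1, 0.89, 1.92], np.float64(0.49))
15 1 -93 ([-0.06, -0.06, 2.08, 0.0, 0.86, 1.56], np.float64(0.6))
15 1 -92 ([-0.06, -0.05, 2.07, 0.01, 0.86, 1.54], np.float64(0.61))
('margin', [0.66, 0.75, 0.79, 0.85, 0.92, 0.97, 0.84, 0.71, 0.57, 0.42, 0.28], 'maxstep', np.float64(0.24)) ('margin', [0.28, 0.28, 0.28, 0.28, 0.28, 0.27, 0.26, 0.25, 0.24, 0.23, 0.22], 'maxstep', np.float64(0.05))
to [0.362 0.104 0.198] row [-150.0, -238.4, 140.3] [38.5, 36.4, 122.0] n>= 15.5
to [0.362 0.104 0.008] row [-49.2, 0.0, 183.5] [0.0, 0.0, 0.0] n>= 3.8
15 -1 -127 ([0.26, -0.31, 2.28, -0.24, 1.02, -0.55], np.float64(0.37))
15 -1 -120 ([0.16, -0.29, 2.27, -0.2, 0.97, -0.78], np.float64(0.39))
15 -1 -106 ([0.02, -0.19, 2.19, -0.1, 0.89, -1.22], np.float64(0.49))
15 -1 -93 ([-0.06, -0.06, 2.08, 0.0, 0.86, -1.58], np.float64(0.6))
15 -1 -92 ([-0.06, -0.05, 2.07, 0.01, 0.86, -1.6], np.float64(0.61))
('margin', [0.66, 0.7, 0.74, 0.77, 0.8, 0.83, 
[... 1032 characters left out ...]
 ([0.34, -0.33, 2.32, -0.35, 0.98, -0.42], np.float64(0.35))
20 -1 -120 ([0.22, -0.32, 2.31, -0.3, 0.91, -0.67], np.float64(0.36))
20 -1 -106 ([0.04, -0.24, 2.25, -0.15, 0.8, -1.16], np.float64(0.43))
20 -1 -93 ([-0.06, -0.11, 2.15, 0.0, 0.76, -1.58], np.float64(0.53))
20 -1 -92 ([-0.06, -0.1, 2.14, 0.01, 0.76, -1.61], np.float64(0.54))
('margin', [0.66, 0.7, 0.72, 0.75, 0.77, 0.8, 0.72, 0.6, 0.48, 0.36, 0.25], 'maxstep', np.float64(0.22)) ('margin', [0.25, 0.25, 0.25, 0.26, 0.26, 0.27, 0.28, 0.3, 0.31, 0.33, 0.35], 'maxstep', np.float64(0.05))
to [0.362 0.104 0.198] row [-150.0, -238.4, 140.3] [-32.3, 27.6, -46.7] n>= 7.4
to [0.362 0.104 0.008] row [65.0, 0.0, 178.5] [0.0, 0.0, 0.0] n>= 3.8
```

```bash

python3 -m creep '[[[-150,-238,140,-32.3,27.6,-46.7,1],[-150,-238,140,-32.3,27.6,-46.7,1],[-150,-238,140,-32.3,27.6,-46.7,1],[-150,-238,140,-32.3,27.6,-46.7,1],[-150,-238,140,-32.3,27.6,-46.7,1],[-150,-238,140,-32.3,27.6,-46.7,1],[-150,-238,140,-32.3,27.6,-46.7,1],[-150,-238,140,-32.3,27.6,-46.7,1],[-150,-238,140,-32.3,27.6,-46.7,1],[-150,-238,140,-32.3,27.6,-46.7,1],[-150,-238,140,-32.3,27.6,-46.7,1],[-150,-238,140,-32.3,27.6,-46.7,1]]]'
python3 - <<'E'
from k import *
a=push(-127,-1); chain([(a[0]+[0,0,.03],a[1]),a])
E
```

```text
clock: 32.65
tcp_pos: [0.3628, 0.1035, 0.1978]
ee_rot: [0.898, 2.659, -0.161]
force: [0.9, 0.8, 0.1]
grip_width: -0.0
gripper_force: 0.0
to [0.362 0.104 0.038] row [55.2, 0.5, 150.0] [-0.2, 0.0, -0.3] n>= 3.2
to [0.362 0.104 0.008] row [10.3, 0.0, 28.2] [0.0, 0.0, 0.0] n>= 0.6
```

```bash

python3 -m creep '[[[18,0,50,0,0,0,1],[36,0,100,0,0,0,1],[55,0,150,0,0,0,1],[60,0,164,0,0,0,1],[65,0,178,0,0,0,1],[65,0,178,0,0,0,1]]]'
python3 - <<'E'
from k import *
p0,R0=now()
for th in(-125,-122,-119,-116,-113,-110,-107,-104,-101,-98,-95,-93): to(*push(th,-1),p0=p0,R0=R0)
fs=bot.grab_frame("scene");ft=bot.grab_frame("top")
cv2.imwrite("pics/c6.png",np.hstack([cv2.resize(ft["color"][130:310,90:330],(400,300)),cv2.resize(fs["color"][60:300,130:450],(400,300))])[:,:,::-1])
E
```

```text
clock: 33.25
tcp_pos: [0.3607, 0.1041, 0.0058]
ee_rot: [0.893, 2.666, -0.165]
force: [-1.0, -0.1, -0.4]
grip_width: -0.004
gripper_force: 0.0
to [0.371 0.098 0.008] row [-11.5, 1.1, 1.8] [-1.1, -0.2, -1.8] n>= 0.3
to [0.383 0.09  0.008] row [-25.5, 2.1, 6.9] [-2.1, -0.2, -4.7] n>= 0.6
to [0.396 0.082 0.008] row [-39.4, 3.8, 11.9] [-3.1, -0.2, -7.5] n>= 0.9
to [0.409 0.075 0.008] row [-53.3, 6.3, 16.8] [-4.1, -0.2, -10.3] n>= 1.3
to [0.423 0.069 0.008] row [-67.0, 9.5, 21.8] [-5.2, -0.2, -13.1] n>= 1.6
to [0.437 0.064 0.008] row [-80.5, 13.5, 26.6] [-6.2, -0.2, -15.9] n>= 2.0
to [0.451 0.059 0.008] row [-93.8, 18.3, 31.4] [-7.2, -0.3, -18.8] n>= 2.3
to [0.465 0.055 0.008] row [-106.9, 23.8, 36.0] [-8.2, -0.3, -21.6] n>= 2.7
to [0.48  0.052 0.008] row [-119.7, 30.0, 40.6] [-9.2, -0.3, -24.4] n>= 3.0
to [0.494 0.049 0.008] row [-132.1, 36.9, 45.0] [-10.3, -0.3, -27.2] n>= 3.4
to [0.509 0.048 0.008] row [-144.2, 44.5, 49.3] [-11.3, -0.3, -30.1] n>= 3.7
to [0.519 0.047 0.008] row [-152.1, 49.9, 52.1] [-12.0, -0.3, -31.9] n>= 4.0
```

View pics/c6.png

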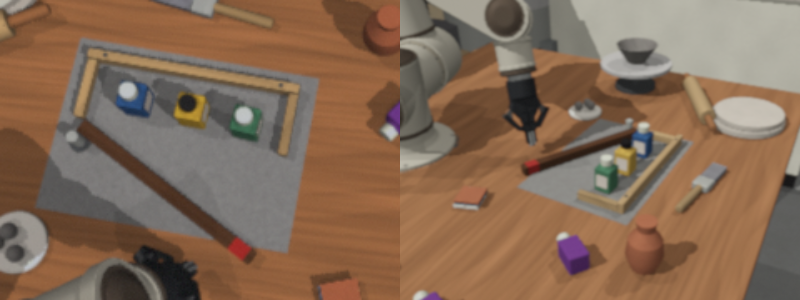

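The fingers are down on the robot side, near the red end. Pushing along the arc slowly.

```bash

python3 -m creep '[[[-6,0.5,0,-0.6,0,-1,1],[-11.5,1,2,-1.1,0,-1.8,1],[-18.5,1.5,4,-1.6,0,-3.2,1],[-25.5,2,7,-2.1,0,-4.7,1],[-32.5,3,9.5,-2.6,0,-6.1,1],[-39.5,4,12,-3.1,0,-7.5,1],[-46,5,14.5,-3.6,0,-8.9,1],[-53,6,17,-4.1,0,-10.3,1],[-60,8,19.5,-4.6,0,-11.7,1],[-67,9.5,22,-5.2,0,-13.1,1]]]'
python3 - <<'E'
from k import *
p0,R0=now()
for th in(-113,-110,-107,-104,-101,-98,-95): to(*push(th,-1),p0=p0,R0=R0)
ft=bot.grab_frame("top");fs=bot.grab_frame("scene")
# red end tracking
def red(f):
    h=cv2.cvtColor(f["color"],cv2.COLOR_RGB2HSV); m=cv2.inRange(h,(172,150,60),(180,255,255))|cv2.inRange(h,(0,190,90),(4,255,255))
    n,l,s,c=cv2.connectedComponentsWithStats(m); return [(c[i].round(1).tolist(),int(s[i,4])) for i in range(1,n) if s[i,4]>12]
print(red(ft)); print(red(fs))
E
```

```text
clock: 34.35
tcp_pos: [0.4255, 0.0695, 0.0122]
ee_rot: [0.557, 2.739, -0.089]
force: [0.2, 0.9, -0.1]
grip_width: -0.001
gripper_force: 0.0
to [0.423 0.069 0.008] row [3.8, -1.3, 3.0] [0.4, 0.1, -0.0] n>= 0.1
to [0.437 0.064 0.008] row [-10.2, -1.0, 8.2] [-0.7, 0.1, -2.9] n>= 0.3
to [0.451 0.059 0.008] row [-24.1, 0.2, 13.3] [-1.7, 0.1, -5.7] n>= 0.7
to [0.465 0.055 0.008] row [-38.0, 2.1, 18.4] [-2.7, 0.1, -8.5] n>= 1.0
to [0.48  0.052 0.008] row [-51.8, 4.8, 23.4] [-3.7, 0.1, -11.3] n>= 1.4
to [0.494 0.049 0.008] row [-65.4, 8.3, 28.4] [-4.8, 0.1, -14.1] n>= 1.7
to [0.509 0.048 0.008] row [-78.9, 12.5, 33.4] [-5.8, 0.1, -17.0] n>= 2.1
[([371.5, 152.6], 133), ([234.6, 278.3], 31)]
[]
```

```bash
python3 - <<'E'
from k import *
ft=bot.grab_frame("top");fs=bot.grab_frame("scene")
cv2.imwrite("pics/c7.png",np.hstack([cv2.resize(ft["color"][180:330,130:330],(400,300)),cv2.resize(fs["color"][80:230,180:380],(400,300))])[:,:,::-1])
E
```

```text
(no output)
```

View pics/c7.png

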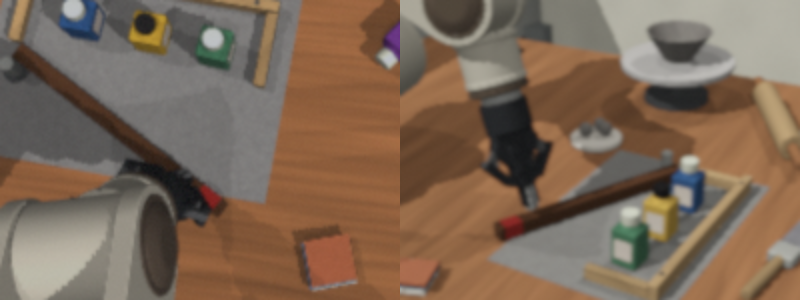

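```bash
cat >> k.py <<'E'
def bat(th,org=POST,n=2):
    c,s=np.cos(np.radians(th)),np.sin(np.radians(th)); return np.array([[org[0]+x*c-y*s,org[1]+x*s+y*c,z] for x in(-.01,.35) for y in(.011,.035) for z in(0,.026)])
def show(name,th):
    ft=bot.grab_frame("top");fs=bot.grab_frame("scene"); V=[]
    for f,(x,y,w,h) in((ft,(125,190,180,135)),(fs,(180,90,200,150))):
        im=cv2.resize(f["color"][y:y+h,x:x+w],(400,300),interpolation=cv2.INTER_CUBIC)[:,:,::-1].copy(); k=400/w
        for t,col in th: cv2.polylines(im,[cv2.convexHull(np.int32((proj(f,bat(t))-[x,y]+.5)*k))],True,col,1)
        q=proj(f,now()[0])[0]; cv2.circle(im,tuple(int(v) for v in (q-[x,y]+.5)*k),3,(255,255,0),1); V.append(im)
    cv2.imwrite(name,np.hstack(V))
E
python3 -c "
from k import *
show('pics/c8.png',[(-119.4,(0,255,0)),(-113,(0,0,255))])"
```

```text
(no output)
```

View pics/c8.png

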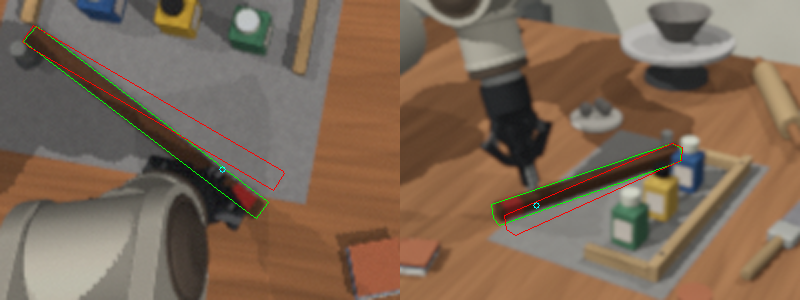

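```bash
python3 - <<'E'
from k import *
P=[]
for n,(dx,dy) in(("scene",(-45,-40)),("top",(-40,-40))):
    f=bot.grab_frame(n); q=proj(f,now()[0])[0]; x,y=int(q[0]+dx),int(q[1]+dy)
    im=cv2.resize(f["color"][y:y+60,x:x+80],(400,300),interpolation=cv2.INTER_CUBIC)[:,:,::-1].copy()
    cv2.circle(im,tuple(int(v) for v in (q-[x,y]+.5)*5),4,(255,255,0),1); P.append(im)
w=bot.grab_frame("wrist")["color"][:,:,::-1]; P.append(cv2.resize(w,(400,300))); P.append(cv2.resize(w[150:420,140:420],(400,300)))
cv2.imwrite("pics/c9.png",np.vstack([np.hstack(P[:2]),np.hstack(P[2:])]))
E
```

```text
(no output)
```

View pics/c9.png

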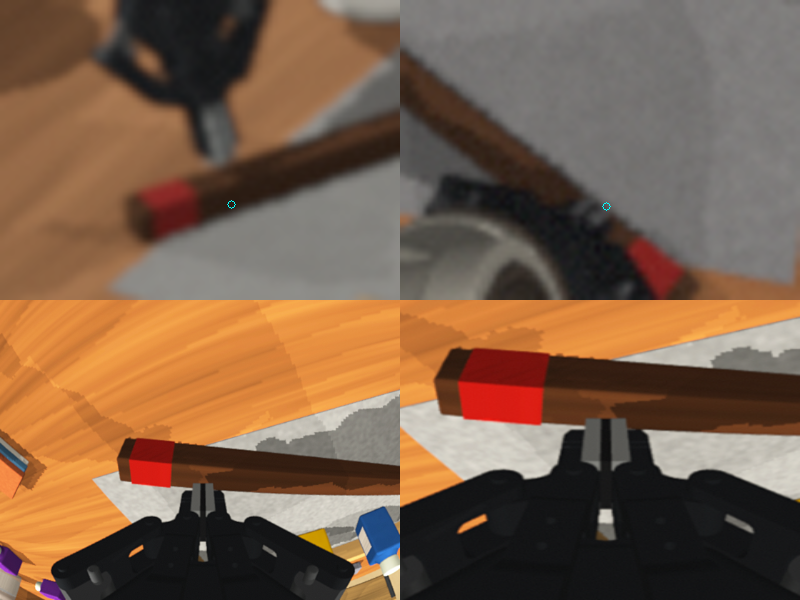

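The wrist view shows the tips over the batten rather than behind it; the batten has not moved. I'll check numerically where the tip really is relative to the reported TCP.

```bash
python3 - <<'E'
from k import *
s=bot.get_state(); p,Rt=now(); d=Rt.apply([0,0,1]); print(s["clock"],p,d,s["q"].round(3),qq(p,Rt).round(3),s["force"])
for n in("scene","top"):
    f=bot.grab_frame(n)
    for de in(0,.01,.02,.03,.04): print(n,de,((proj(f,p-d*de)[0]-proj(f,p)[0])*5).round(1))
    c=-cv2.Rodrigues(f["rvec"])[0].T@f["tvec"]; print('cam',c)
w=bot.grab_frame("wrist"); Rm=cv2.Rodrigues(w["rvec"])[0]; print('wristcam',-Rm.T@w["tvec"],'axis',Rm[2])
def fish(P):
    c=Rm@P+w["tvec"]; th=np.arctan2(np.hypot(c[0],c[1]),c[2]); a=np.arctan2(c[1],c[0]); Kc=w["camera_matrix"]; return Kc[:2,2]+Kc[0,0]*th*np.array([np.cos(a),np.sin(a)])
print('tcp in wrist (half scale)',fish(p)/1.4, 'tip-20mm',fish(p-d*.02)/1.4)
for x,y,z in((.35,.011,.026),(.35,.035,.026),(.35,.035,0),(.35,.011,0)):
    for th in(-119.4,-113):
        c_,s_=np.cos(np.radians(th)),np.sin(np.radians(th)); print((x,y,z),th,fish(np.array([POST[0]+x*c_-y*s_,POST[1]+x*s_+y*c_,z]))/1.4)
E
```

```text
34.8 [0.42434879 0.06950108 0.01116516] [ 0.31742669 -0.12833104 -0.93955917] [ 0.118 -0.188  2.228 -0.231  0.806 -0.916] [ 0.117 -0.293  2.286 -0.221  0.852 -0.931] [ 0.14058995 -0.61993221  0.10993146]
scene 0 [0. 0.]
scene 0.01 [ -4.1 -14.5]
scene 0.02 [ -8.2 -29.2]
scene 0.03 [-12.4 -43.9]
scene 0.04 [-16.6 -58.6]
cam [ 1.00050504 -0.80681603  0.66878383]
top 0 [0. 0.]
top 0.01 [-5.3  4. ]
top 0.02 [-10.6   8.1]
top 0.03 [-16.1  12.2]
top 0.04 [-21.6  16.4]
cam [ 0.33519403 -0.07439069  1.15300045]
wristcam [0.30217537 0.12151927 0.14624114] axis [ 0.5698364  -0.23622728 -0.78707252]
tcp in wrist (half scale) [201.29783639 175.60549383] tip-20mm [201.16270452 186.84513237]
(0.35, 0.011, 0.026) -119.4 [110.8712814  159.73347028]
(0.35, 0.011, 0.026) -113 [121.89568181 195.51390596]
(0.35, 0.035, 0.026) -119.4 [115.36970142 182.74642766]
(0.35, 0.035, 0.026) -113 [128.38905961 212.77158957]
(0.35, 0.035, 0) -119.4 [123.24065896 161.16445284]
(0.35, 0.035, 0) -113 [133.85051915 191.52952494]
(0.35, 0.011, 0) -119.4 [120.30816832 138.68341375]
(0.35, 0.011, 0) -113 [128.63285115 173.87633827]
```

```bash
python3 - <<'E'
from k import *
a=push(-127,-1); chain([(now()[0]+[0,0,.02],now()[1]),(a[0]+[0,0,.023],a[1]),a])
E
```

```text
to [0.424 0.069 0.031] row [-6.8, 0.1, -18.8] [0.0, 0.0, 0.0] n>= 0.4
to [0.362 0.104 0.031] row [66.3, 7.7, -24.0] [5.1, -0.0, 13.1] n>= 1.6
to [0.362 0.104 0.008] row [7.9, 0.0, 21.6] [0.0, 0.0, 0.0] n>= 0.5
```

```bash

python3 -m creep '[[[-7,0,-19,0,0,0,1],[-7,0,-19,0,0,0,1],[-7,0,-19,0,0,0,1]]]' >/dev/null
python3 -m creep '[[[30,3,-11,2.5,0,6.5,1],[66,8,-24,5.1,0,13.1,1],[66,8,-24,5.1,0,13.1,1],[66,8,-24,5.1,0,13.1,1]]]' >/dev/null
python3 -m creep '[[[4,0,11,0,0,0,1],[8,0,22,0,0,0,1],[8,0,22,0,0,0,1],[8,0,22,0,0,0,1]]]'
python3 -m creep '[[[1,0,3,0,0,0,1],[1,0,3,0,0,0,1],[1,0,3,0,0,0,1]]]'
python3 -m creep '[[[1,0,3,0,0,0,1],[1,0,3,0,0,0,1],[1,0,3,0,0,0,1]]]'
```

```text
clock: 36.05
tcp_pos: [0.3631, 0.1035, 0.0078]
ee_rot: [0.89, 2.663, -0.157]
force: [-0.2, -0.1, -0.3]
grip_width: -0.004
gripper_force: 0.0
clock: 36.35
tcp_pos: [0.3631, 0.1038, 0.0049]
ee_rot: [0.891, 2.662, -0.156]
force: [-0.1, -0.2, -0.4]
grip_width: -0.002
gripper_force: 0.0
clock: 36.65
tcp_pos: [0.363, 0.1038, 0.0015]
ee_rot: [0.89, 2.662, -0.156]
force: [-0.4, 0.8, -0.3]
grip_width: -0.001
gripper_force: 0.0
```

```bash

for i in 1; do python3 -m creep '[[[1,0,3,0,0,0,1],[1,0,3,0,0,0,1],[1,0,3,0,0,0,1]]]' | grep -E "pos|^force"
python3 -m creep '[[[1,0,3,0,0,0,1],[1,0,3,0,0,0,1],[1,0,3,0,0,0,1]]]'| grep -E "pos|^force"
python3 -m creep '[[[1,0,3,0,0,0,1],[1,0,3,0,0,0,1],[1,0,3,0,0,0,1]]]'| grep -E "pos|^force"; done
```

```text
tcp_pos: [0.3631, 0.1037, -0.0017]
force: [0.4, 0.6, -0.7]
tcp_pos: [0.3631, 0.1037, -0.0048]
force: [-0.2, 0.1, 0.3]
tcp_pos: [0.3632, 0.1036, -0.008]
force: [0.5, -0.1, 0.2]
```

The tips are indeed higher than reported (no contact at z = -8 mm). Continuing in 3 mm steps to find the table.

```bash

python3 -m creep '[[[1,0,3,0,0,0,1],[1,0,3,0,0,0,1],[1,0,3,0,0,0,1]]]' | grep -E "pos|^force"
python3 -m creep '[[[0.7,0,2,0,0,0,1],[0.7,0,2,0,0,0,1],[0.7,0,2,0,0,0,1]]]'| grep -E "pos|^force"
python3 -m creep '[[[0.7,0,2,0,0,0,1],[0.7,0,2,0,0,0,1],[0.7,0,2,0,0,0,1]]]'| grep -E "pos|^force"
```

```text
tcp_pos: [0.3633, 0.1035, -0.0112]
force: [-0.1, -0.2, 0.3]
tcp_pos: [0.3633, 0.1036, -0.0132]
force: [-0.5, 0.3, -0.5]
tcp_pos: [0.3633, 0.1035, -0.0154]
force: [0.1, 0.5, -0.3]
```

```bash
python3 - <<'E'
from k import *
# independent check of the tip: dark/grey finger lowest point in scene picture vs reported TCP
f=bot.grab_frame("scene"); p,Rt=now(); d=Rt.apply([0,0,1]); print(p)
for de in(0,.01,.02,.03): print(de,proj(f,p-d*de)[0].round(1))
q=proj(f,p-d*.03)[0].astype(int); g=cv2.cvtColor(f["color"],cv2.COLOR_RGB2HSV)
for v in range(q[1]-8,q[1]+16,2): print(v,[g[v,u].tolist() for u in range(q[0]-4,q[0]+9,3)])
E
```

```text
[ 0.36334733  0.10353218 -0.01534125]
0 [238.  189.9]
0.01 [237.4 187.1]
0.02 [236.8 184.2]
0.03 [236.2 181.3]
173 [[8, 41, 50], [40, 8, 95], [13, 21, 85], [13, 133, 152], [13, 133, 149]]
175 [[9, 78, 62], [45, 5, 100], [15, 6, 81], [13, 136, 139], [13, 134, 137]]
177 [[10, 107, 79], [45, 5, 98], [30, 3, 86], [12, 133, 88], [12, 142, 97]]
179 [[12, 125, 100], [45, 5, 95], [20, 8, 98], [13, 130, 94], [13, 141, 92]]
181 [[13, 132, 143], [12, 41, 111], [12, 53, 97], [12, 135, 102], [13, 139, 92]]
183 [[13, 134, 139], [13, 122, 130], [12, 130, 106], [12, 138, 94], [12, 139, 97]]
185 [[13, 137, 127], [12, 135, 123], [13, 135, 132], [12, 136, 122], [13, 139, 108]]
187 [[12, 137, 128], [9, 150, 138], [9, 150, 133], [12, 137, 97], [12, 140, 89]]
189 [[4, 166, 157], [2, 177, 166], [2, 179, 160], [8, 148, 100], [12, 139, 79]]
191 [[1, 179, 164], [1, 180, 163], [1, 180, 147], [5, 173, 87], [12, 144, 46]]
193 [[3, 175, 125], [1, 188, 115], [1, 188, 92], [4, 177, 69], [10, 136, 43]]
195 [[5, 167, 67], [1, 193, 87], [0, 188, 88], [4, 175, 70], [13, 65, 55]]
```

The scene image puts the visible tip about 29 mm short of the reported TCP, so it is now about 12 mm up. Confirming by touching the table gently.

```bash

for i in 1; do python3 -m creep '[[[1,0,3,0,0,0,1],[1,0,3,0,0,0,1]]]' | grep -E "pos|^force"
python3 -m creep '[[[0.7,0,2,0,0,0,1],[0.7,0,2,0,0,0,1]]]'| grep -E "pos|^force"
python3 -m creep '[[[0.5,0,1.5,0,0,0,1],[0.5,0,1.5,0,0,0,1]]]'| grep -E "pos|^force"; done
```

```text
tcp_pos: [0.3632, 0.1034, -0.0188]
force: [-0.6, -0.1, 0.1]
tcp_pos: [0.3633, 0.1034, -0.0209]
force: [0.5, 1.2, -0.7]
tcp_pos: [0.3634, 0.1034, -0.0223]
force: [0.5, 0.5, 0.6]
```

```bash
cat >> k.py <<'E'
def push2(th,sg=-1,z=.009,t=20,rad=.285):
    p,Rt=push(th,sg,z,t,rad); return p+Rt.apply([0,0,.029]),Rt
E
python3 - <<'E'
from k import *
p0,R0=now()
for th in(-127,-124,-121,-118.5,-117,-115.5): to(*push2(th),p0=p0,R0=R0)
E
```

```text
to [ 0.37   0.098 -0.018] row [-9.7, -0.1, -0.8] [0.0, -0.0, -0.0] n>= 0.2
to [ 0.383  0.09  -0.018] row [-23.7, 0.8, 4.3] [-1.0, -0.0, -2.8] n>= 0.5
to [ 0.396  0.082 -0.018] row [-37.7, 2.5, 9.3] [-2.0, -0.0, -5.6] n>= 0.8
to [ 0.407  0.076 -0.018] row [-49.2, 4.5, 13.5] [-2.9, -0.0, -8.0] n>= 1.0
to [ 0.413  0.073 -0.018] row [-56.1, 6.0, 16.0] [-3.4, -0.0, -9.4] n>= 1.2
to [ 0.42   0.07  -0.018] row [-62.9, 7.6, 18.5] [-3.9, -0.0, -10.8] n>= 1.3
```

```bash

python3 -m creep '[[[-1,0,-4,0,0,0,1],[-10,0,-1,0,0,0,1],[-17,0.4,1.7,-0.5,0,-1.4,1],[-24,0.8,4.3,-1,0,-2.8,1],[-31,1.6,6.8,-1.5,0,-4.2,1],[-37.5,2.5,9.3,-2,0,-5.6,1],[-44,3.5,11.5,-2.5,0,-6.8,1],[-49,4.5,13.5,-2.9,0,-8,1],[-56,6,16,-3.4,0,-9.4,1],[-63,7.6,18.5,-3.9,0,-10.8,1]]]'
cat >> k.py <<'E'
def red(f):
    h=cv2.cvtColor(f["color"],cv2.COLOR_RGB2HSV); m=cv2.inRange(h,(172,150,60),(180,255,255))|cv2.inRange(h,(0,170,60),(5,255,255))
    n,l,s,c=cv2.connectedComponentsWithStats(m); return [(c[i].round(1).tolist(),int(s[i,4])) for i in range(1,n) if s[i,4]>12]
def redpred(f,th):
    c,s=np.cos(np.radians(th)),np.sin(np.radians(th)); return proj(f,[POST[0]+.328*c-.023*s,POST[1]+.328*s+.023*c,.022])[0].round(1)
def rep():
    ft=bot.grab_frame("top");fs=bot.grab_frame("scene")
    print('top',red(ft),'scene',[r for r in red(fs)]); 
    for th in(-119.4,-115,-110,-105,-100,-96,-93): print(th,redpred(ft,th),redpred(fs,th))
E
python3 - <<'E'
from k import *
rep(); p0,R0=now()
for th in(-114,-112.5,-111,-109.5,-108,-106.5,-105): to(*push2(th),p0=p0,R0=R0)
E
```

```text
clock: 40.1
tcp_pos: [0.4211, 0.0695, -0.0178]
ee_rot: [0.617, 2.73, -0.109]
force: [-0.5, -0.2, 0.1]
grip_width: 0.002
gripper_force: 0.3
top [([371.2, 152.1], 171), ([238.1, 270.8], 96)] scene [([240.8, 195.9], 86), ([313.9, 318.0], 227)]
-119.4 [235.5 278.8] [233.3 192.5]
-115 [240.5 270.5] [237.9 195.7]
-110 [245.3 260.8] [243.8 199.3]
-105 [249.2 250.7] [250.5 202.6]
-100 [252.2 240.6] [257.9 205.6]
-96 [253.9 232.3] [264.3 207.8]
-93 [254.9 226.2] [269.3 209.3]
to [ 0.427  0.067 -0.018] row [-5.6, 0.6, 2.6] [-0.5, 0.0, -1.5] n>= 0.2
to [ 0.434  0.064 -0.018] row [-12.6, 1.2, 5.1] [-1.0, 0.0, -2.9] n>= 0.4
to [ 0.441  0.062 -0.018] row [-19.6, 1.9, 7.7] [-1.5, 0.0, -4.3] n>= 0.5
to [ 0.448  0.06  -0.018] row [-26.5, 2.9, 10.2] [-2.1, 0.0, -5.7] n>= 0.7
to [ 0.455  0.057 -0.018] row [-33.4, 4.0, 12.7] [-2.6, 0.0, -7.1] n>= 0.9
to [ 0.463  0.056 -0.018] row [-40.3, 5.4, 15.2] [-3.1, 0.0, -8.5] n>= 1.1
to [ 0.47   0.054 -0.018] row [-47.2, 6.9, 17.7] [-3.6, 0.0, -9.9] n>= 1.2
```

Contact made, and the batten is turning (about -115°). Calibrating the red centroid against the first picture to check for lengthwise slip.

```bash
python3 - <<'E'
from k import *
for n in("top","scene"):
    im=cv2.imread(f"pics/{n}0.png")[:,:,::-1]; print(n,red(dict(color=im)))
ft=bot.grab_frame("top");fs=bot.grab_frame("scene")
from scipy.optimize import least_squares
def pp(f,L,th,sh=0):
    c,s=np.cos(np.radians(th)),np.sin(np.radians(th)); L=L+sh; return proj(f,[POST[0]+L*c-.023*s,POST[1]+L*s+.023*c,.024])[0]
i0=[red(dict(color=cv2.imread(f"pics/{n}0.png")[:,:,::-1])) for n in("top","scene")]
def near(lst,q): return np.array(min(lst,key=lambda r:np.hypot(*(np.array(r[0])-q)))[0])
a=near(i0[0],(235,279));b=near(i0[1],(234,192))
r=least_squares(lambda v:np.r_[pp(ft,v[0],v[1])-a,pp(fs,v[0],v[1])-b],[.325,-119]);print('init',r.x,r.fun.round(1))
a=near(red(ft),(238,271));b=near(red(fs),(240,196))
r=least_squares(lambda v:np.r_[pp(ft,v[0],v[1])-a,pp(fs,v[0],v[1])-b],[.325,-115]);print('now',r.x,r.fun.round(1))
E
```

```text
top [([371.4, 152.4], 174), ([233.1, 278.9], 102)]
scene [([235.8, 192.8], 86), ([314.0, 318.0], 224)]
init [   0.32202875 -119.64779856] [ 0.3 -1.  -1.1 -1.6]
now [   0.3220107  -114.96495818] [ 0.1 -1.2 -1.3 -1.3]
```

No lengthwise slip: length is 0.322 in both pictures and the angle has gone from -119.6° to -115.0°. Continuing.

```bash
cat >> k.py <<'E'
def track():
    ft=bot.grab_frame("top");fs=bot.grab_frame("scene")
    def pp(f,L,th):
        c,s=np.cos(np.radians(th)),np.sin(np.radians(th)); return proj(f,[POST[0]+L*c-.023*s,POST[1]+L*s+.023*c,.024])[0]
    best=None
    for a in red(ft):
        for b in red(fs):
            r=least_squares(lambda v:np.r_[pp(ft,v[0],v[1])-a[0],pp(fs,v[0],v[1])-b[0]],[.32,-105])
            if best is None or r.cost<best.cost: best=r
    print('batten L,th',best.x,best.fun.round(1))
E
python3 -m creep '[[[-5.5,0.6,2.6,-0.5,0,-1.5,1],[-12.5,1.2,5.1,-1,0,-2.9,1],[-19.5,1.9,7.7,-1.5,0,-4.3,1],[-26.5,2.9,10.2,-2.1,0,-5.7,1],[-33.5,4,12.7,-2.6,0,-7.1,1],[-40.5,5.4,15.2,-3.1,0,-8.5,1],[-47,6.9,17.7,-3.6,0,-9.9,1]]]'
python3 - <<'E'
from k import *
track(); p0,R0=now()
for th in(-103.5,-102,-100.5,-99,-97.5,-96,-95): to(*push2(th),p0=p0,R0=R0)
E
```

```text
clock: 41.0
tcp_pos: [0.4687, 0.0547, -0.0186]
ee_rot: [0.364, 2.772, -0.064]
force: [-1.1, -0.1, 0.9]
grip_width: -0.003
gripper_force: 0.5
batten L,th [   0.32104183 -105.10267681] [ 0.1 -1.6 -1.7 -1.6]
to [ 0.477  0.052 -0.018] row [-8.0, -0.2, 2.6] [-0.5, -0.0, -1.4] n>= 0.2
to [ 0.484  0.051 -0.018] row [-15.0, 0.4, 5.1] [-1.0, -0.0, -2.8] n>= 0.3
to [ 0.492  0.05  -0.018] row [-22.0, 1.1, 7.7] [-1.5, -0.0, -4.2] n>= 0.5
to [ 0.499  0.049 -0.018] row [-28.9, 2.1, 10.2] [-2.1, -0.0, -5.6] n>= 0.7
to [ 0.507  0.048 -0.018] row [-35.9, 3.2, 12.7] [-2.6, -0.0, -7.0] n>= 0.9
to [ 0.514  0.047 -0.018] row [-42.8, 4.5, 15.2] [-3.1, -0.0, -8.5] n>= 1.0
to [ 0.519  0.047 -0.018] row [-47.4, 5.5, 16.9] [-3.4, -0.0, -9.4] n>= 1.2
```

```bash

python3 -m creep '[[[-8,0,2.6,-0.5,0,-1.4,1],[-15,0.4,5.1,-1,0,-2.8,1],[-22,1.1,7.7,-1.5,0,-4.2,1],[-29,2.1,10.2,-2.1,0,-5.6,1],[-36,3.2,12.7,-2.6,0,-7,1],[-43,4.5,15.2,-3.1,0,-8.5,1],[-47.5,5.5,16.9,-3.4,0,-9.4,1]]]'
python3 - <<'E'
from k import *
track(); p0,R0=now()
for th in(-94.2,-93.4,-92.6,-91.8): to(*push2(th),p0=p0,R0=R0)
E
```

```text
clock: 41.8
tcp_pos: [0.5186, 0.0471, -0.0184]
ee_rot: [0.121, 2.791, -0.022]
force: [-2.5, 0.5, 0.7]
grip_width: 0.002
gripper_force: 0.8
batten L,th [  0.32202219 -94.95849002] [-0.2 -1.6 -1.7 -0.8]
to [ 0.523  0.047 -0.018] row [-4.0, -0.0, 1.3] [-0.3, -0.0, -0.8] n>= 0.1
to [ 0.527  0.047 -0.018] row [-7.7, 0.2, 2.7] [-0.6, -0.0, -1.5] n>= 0.2
to [ 0.531  0.046 -0.018] row [-11.4, 0.5, 4.0] [-0.8, -0.0, -2.3] n>= 0.3
to [ 0.535  0.046 -0.018] row [-15.2, 0.8, 5.4] [-1.1, -0.0, -3.0] n>= 0.4
```

```bash

python3 -m creep '[[[-4,0,1.3,-0.3,0,-0.8,1],[-7.7,0.2,2.7,-0.6,0,-1.5,1],[-7.7,0.2,2.7,-0.6,0,-1.5,1]]]' | grep -E "pos|^force"
python3 -m creep '[[[-1,0,0.4,0,0,-0.2,1],[-1,0,0.4,0,0,-0.2,1]]]' | grep -E "pos|^force"
python3 -m creep '[[[-1,0,0.4,0,0,-0.2,1],[-1,0,0.4,0,0,-0.2,1]]]' | grep -E "pos|^force"
python3 -c "
from k import *
track()"
```

```text
tcp_pos: [0.5274, 0.0464, -0.0181]
force: [0.1, -0.5, -0.4]
tcp_pos: [0.528, 0.0464, -0.0182]
force: [-1.4, 0.2, 0.1]
tcp_pos: [0.5292, 0.0463, -0.0183]
force: [0.2, -0.2, 1.0]
batten L,th [  0.32113004 -93.01580986] [-0.6 -1.1 -1.3  0.3]
```

Essentially home; a few more 1 mm nudges until the stop answers.

```bash

python3 -m creep '[[[-1,0,0.4,0,0,-0.2,1],[-1,0,0.4,0,0,-0.2,1]]]' | grep -E "pos|^force"
python3 -m creep '[[[-1,0,0.4,0,0,-0.2,1],[-1,0,0.4,0,0,-0.2,1]]]' | grep -E "pos|^force"
python3 -m creep '[[[-0.5,0,0.2,0,0,0,1],[-0.5,0,0.2,0,0,0,1]]]' | grep -E "pos|^force"
python3 -c "
from k import *
track()"
```

```text
tcp_pos: [0.5303, 0.0463, -0.0183]
force: [-1.2, -0.1, 0.3]
tcp_pos: [0.5314, 0.0462, -0.0183]
force: [-1.1, -0.3, 1.1]
tcp_pos: [0.5318, 0.0462, -0.0183]
force: [-0.9, -0.2, 0.7]
batten L,th [  0.32114064 -92.50945575] [-0.6 -1.1 -1.3  0.4]
```

```bash

python3 -m creep '[[[-1,0,0.4,0,0,-0.2,1],[-1,0,0.4,0,0,-0.2,1]]]' | grep -E "pos|^force"
python3 -m creep '[[[-1,0,0.4,0,0,-0.2,1],[-1,0,0.4,0,0,-0.2,1]]]' | grep -E "pos|^force"
python3 -m creep '[[[-1,0,0.4,0,0,-0.2,1],[-1,0,0.4,0,0,-0.2,1]]]' | grep -E "pos|^force"
python3 -c "
from k import *
track()"
```

```text
tcp_pos: [0.5327, 0.0462, -0.0185]
force: [-5.0, 0.3, 4.4]
tcp_pos: [0.5333, 0.0463, -0.0187]
force: [-9.1, 1.3, 5.9]
tcp_pos: [0.5334, 0.0463, -0.0192]
force: [-18.5, 1.4, 11.3]
batten L,th [  0.32089206 -92.44169641] [-0.6 -1.1 -1.3  0.4]
```

The force rose to 18 N with the angle steady, so the batten is home. Backing away, lifting and checking.

```bash

python3 -m creep '[[[10,0,-3.6,0,0,0,1],[28,0,-10.5,0,0,0,1],[47,0,-17,0,0,0,1],[47,0,-17,0,0,0,1]]]' | grep -E "pos|^force"
python3 -m creep '[[[-10,0,-40,0,0,0,1],[-25,0,-80,0,0,0,1],[-25,0,-120,0,0,0,1],[-25,0,-150,0,0,0,1],[-25,0,-150,0,0,0,1]]]' | grep -E "pos|^force"
python3 - <<'E'
from k import *
track()
ft=bot.grab_frame("top");fs=bot.grab_frame("scene")
# cap/body check: expected upright-bottle centroid (body axis at mid height) vs colour blobs in both views
for c,by in(('green',-.105),('yellow',-.01),('blue',.085)):
    w=Rb.apply([-.01,by,0])+[BAY[0],BAY[1],0]
    o=[]
    for f in(ft,fs):
        q=proj(f,w+[0,0,.04])[0]; h=blob(masks(f,c),q,22); o.append((q.round(1).tolist(),None if h is None else h.reshape(-1,2).mean(0).round(1).tolist(), None if h is None else cv2.boundingRect(h)))
    print(c,o)
b=fs["color"][60:300,160:440];a=ft["color"][130:310,90:330]
cv2.imwrite("pics/end.png",np.hstack([cv2.resize(a,(400,300)),cv2.resize(b,(400,300))])[:,:,::-1]); print(bot.get_state()["clock"])
E
```

```text
tcp_pos: [0.483, 0.0481, -0.0189]
force: [0.5, -0.3, 0.1]
tcp_pos: [0.4589, 0.05, 0.1356]
force: [1.0, -0.7, -0.4]
batten L,th [  0.32083115 -92.41091036] [-0.5 -1.1 -1.3  0.2]
green [([237.5, 200.9], [238.8, 210.6], (229, 202, 18, 17)), ([295.8, 199.9], [291.9, 201.0], (283, 192, 17, 22))]
yellow [([203.3, 195.0], [203.7, 195.8], (195, 186, 20, 22)), ([310.1, 185.4], [309.4, 190.2], (301, 178, 19, 24))]
blue [([169.3, 189.1], [170.2, 192.0], (161, 181, 19, 20)), ([322.9, 172.3], [324.4, 176.4], (317, 166, 16, 22))]
45.2
```

Batten is good at -92.4°. Green's blob has moved about 20 mm towards the robot in the top view, from a knock or occlusion. I'll clear the arm and fit upright models.

```bash

python3 -m creep '[[[-17,0,-47,0,0,0,1],[-34,30,-94,0,0,0,1],[-34,80,-94,0,0,0,1],[-34,130,-94,0,0,0,1],[-34,180,-94,0,0,0,1],[-34,180,-94,0,0,0,1],[-34,180,-94,0,0,0,1]]]' | grep -E "pos|^force"
python3 - <<'E'
from k import *
ft=bot.grab_frame("top");fs=bot.grab_frame("scene")
def up(x,y,yaw): 
    P=[(a,b,c) for a in(-.022,.022) for b in(-.022,.022) for c in(0,.064)]
    return R.from_euler('z',yaw).apply(P)+[x,y,0]
for c,by in(('green',-.105),('yellow',-.01),('blue',.085)):
    w=Rb.apply([-.02,by,0])+[BAY[0],BAY[1],0]; H=[]
    for f in(ft,fs): H.append(blob(masks(f,c),proj(f,w+[0,0,.035])[0],26))
    def cost(p):
        t=0
        for f,hh in zip((ft,fs),H):
            o=hh.reshape(-1,2).min(0)-25; A=np.zeros((440,440),np.uint8);B=A.copy()
            cv2.fillConvexPoly(A,np.int32((hh.reshape(-1,2)-o)*4),1); q=cv2.convexHull(np.float32(proj(f,up(*p)))).reshape(-1,2)
            cv2.fillConvexPoly(B,np.int32((q-o)*4),1); t+=1-(A&B).sum()/max(1,(A|B).sum())
        return t
    best=min((minimize(cost,[w[0]+dx,w[1]+dy,a],method='Nelder-Mead',options=dict(initial_simplex=[[w[0]+dx+i,w[1]+dy+j,a+k] for i,j,k in((0,0,0),(.012,0,0),(0,.012,0),(0,0,.4))])) for a in(0,.7) for dx in(-.02,.01) for dy in(-.01,.01)),key=lambda r:r.fun)
    print(c,'bay xy',Rb.inv().apply([best.x[0]-BAY[0],best.x[1]-BAY[1],0])[:2].round(3),'yaw',best.x[2].round(2),'cost',best.fun.round(2),[cv2.boundingRect(h) for h in H])
    # cap: white/black pixels around predicted cap top
    for f in(ft,fs):
        q=proj(f,[best.x[0],best.x[1],.085])[0].astype(int); print('  cap px',f["color"][q[1],q[0]])
track()
E
```

```text
tcp_pos: [0.4634, 0.2321, 0.2277]
force: [-0.1, 0.1, -0.6]
green bay xy [-0.027 -0.108] yaw 1.84 cost 0.91 [(229, 202, 18, 18), (283, 192, 17, 22)]
  cap px [192 195 194]
  cap px [203 205 192]
yellow bay xy [-0.009 -0.013] yaw 1.53 cost 0.39 [(195, 186, 20, 22), (301, 178, 19, 24)]
  cap px [37 36 38]
  cap px [31 31 31]
blue bay xy [-0.005  0.085] yaw -1.13 cost 0.75 [(161, 181, 19, 20), (317, 167, 16, 21)]
  cap px [191 195 195]
  cap px [207 210 196]
batten L,th [  0.32103278 -92.40060495] [-0.6 -1.1 -1.3  0.2]
```

All three stand cap up within limits: green at bay (-27,-108) mm, yellow (-9,-13), blue (-5,85). The batten is home to within 0.01 rad. Handing in.

```bash
python3 -c "
from plant import bot
print(bot.hand_in())"
```

```text
the job is handed in; nothing more can be done
None
```

I handed the job in at about 46 s of the 210 s: camera measurements put the three bottles present (green, yellow, blue) upright in the bay, caps up, and the batten home against the stop to within 0.01 rad; green had shifted about 20 mm towards the front of the bay but was still inside the limits, and the judge's verdict was not returned.

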